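Close up the beetle-rearing bench

TASK

Close up the beetle-rearing bench for the night: lay every loose square cover in a compartment of its own in the long black tray, pressed down so that it sits level inside the rim, and push the caps of both breeding bottles fully down. Put each flat scraper away by sliding it, bare edge first, all the way into a slot of its own in the low wooden rack. Leave the other things on the table where they stand.

Things in the scene. Friction and masses are not known exactly. Their poses are not given: they have to be found in the camera images.
- tray: Long black plastic rearing tray, fixed to the table: 84 (its x) x 236 (its y) x 46 high. Three square compartments in a row along its y, 76 apart, partly filled with dark soil. Origin: centre of the underside; z up.
- cell0 (a point): Compartment 0 of the tray: the centre of the square recess, at the height of the ledge (40 above the table) on which a cover rests. Recess 68 x 68, 6 deep below the rim (rim top 46 above the table); inside the 6 wide ledge is a 56 x 56 opening. Axes as the tray's.
- cell1 (a point): Compartment 1 of the tray: the centre of the square recess, at the height of the ledge (40 above the table) on which a cover rests. Recess 68 x 68, 6 deep below the rim (rim top 46 above the table); inside the 6 wide ledge is a 56 x 56 opening. Axes as the tray's.
- cell2 (a point): Compartment 2 of the tray: the centre of the square recess, at the height of the ledge (40 above the table) on which a cover rests. Recess 68 x 68, 6 deep below the rim (rim top 46 above the table); inside the 6 wide ledge is a 56 x 56 opening. Axes as the tray's.
- cover_a: Loose square grey plastic cover, 64 x 64 x 5, with an upright grip ridge on top (40 along its x, 12 thick along its y, from 5 to 29 above the underside). Origin: centre of the underside; z up through the ridge. All covers are alike and fit any compartment, in any of four quarter turns. May be absent (None).
- cover_b: Loose square grey plastic cover, 64 x 64 x 5, with an upright grip ridge on top (40 along its x, 12 thick along its y, from 5 to 29 above the underside). Origin: centre of the underside; z up through the ridge. All covers are alike and fit any compartment, in any of four quarter turns. May be absent (None).
- cover_c: Loose square grey plastic cover, 64 x 64 x 5, with an upright grip ridge on top (40 along its x, 12 thick along its y, from 5 to 29 above the underside). Origin: centre of the underside; z up through the ridge. All covers are alike and fit any compartment, in any of four quarter turns. May be absent (None).
- rack: Low wooden tool rack, fixed to the table: 118 (its x) x 192 (its y) x 34 high. Its shelf is 12 thick (top 12 above the table) and its rear half, towards its +x, holds three horizontal slots side by side along its y, 62 apart, that open towards its -x (about towards the robot). Bars over the slots are 6 high (tops 26 above the table). Origin: centre of the underside; z up.
- slot0 (a point): Slot 0 of the rack: middle of its mouth on the shelf's top face (12 above the table). The slot runs 45 along +x to the back wall, is 56 wide (y) and 8 high (z); the open shelf runs 65 to -x. Axes as the rack's: +x is the way in.
- slot1 (a point): Slot 1 of the rack: middle of its mouth on the shelf's top face (12 above the table). The slot runs 45 along +x to the back wall, is 56 wide (y) and 8 high (z); the open shelf runs 65 to -x. Axes as the rack's: +x is the way in.
- slot2 (a point): Slot 2 of the rack: middle of its mouth on the shelf's top face (12 above the table). The slot runs 45 along +x to the back wall, is 56 wide (y) and 8 high (z); the open shelf runs 65 to -x. Axes as the rack's: +x is the way in.
- scraper_a: Loose flat scraper: steel blade 110 long (x), 50 wide (y), 4 thick, lying flat; on its rear half a wooden grip bar 56 long (x -53 to +3), 16 thick (y), 18 to 42 above the underside, on an 8 thick web. Origin: centre of the blade's underside; x points to the bare front edge, 55 ahead; z up. All alike, any slot will do. May be absent (None).
- scraper_b: Loose flat scraper: steel blade 110 long (x), 50 wide (y), 4 thick, lying flat; on its rear half a wooden grip bar 56 long (x -53 to +3), 16 thick (y), 18 to 42 above the underside, on an 8 thick web. Origin: centre of the blade's underside; x points to the bare front edge, 55 ahead; z up. All alike, any slot will do. May be absent (None).
- scraper_c: Loose flat scraper: steel blade 110 long (x), 50 wide (y), 4 thick, lying flat; on its rear half a wooden grip bar 56 long (x -53 to +3), 16 thick (y), 18 to 42 above the underside, on an 8 thick web. Origin: centre of the blade's underside; x points to the bare front edge, 55 ahead; z up. All alike, any slot will do. May be absent (None).
- bottle_a_cap (a joint): How far the press-on cap of bottle a has been pushed down, m: 0 = raised, 0.010 = fully on; moves straight down, stays where it is left; needs about 8 N.
- bottle_a_captop (a point): Centre of the top face of the white cap (38 diameter) of breeding bottle a, a cream bottle 68 in diameter, fixed to the table; about 152 above the table when raised, 142 when fully on.
- bottle_b_cap (a joint): How far the press-on cap of bottle b has been pushed down, m: 0 = raised, 0.010 = fully on; moves straight down, stays where it is left; needs about 8 N.
- bottle_b_captop (a point): Centre of the top face of the white cap (38 diameter) of breeding bottle b, a cream bottle 68 in diameter, fixed to the table; about 152 above the table when raised, 142 when fully on.
- small_tub: Small tub of soil with white lid, 48 diameter, 34 high; loose, not part of the job. Origin: centre of the underside.
- jar: Jar 72 diameter, 100 high, black cap; loose, not part of the job. Origin: centre of the underside.
There are look-alikes about, which are no part of the job. What is shaped like the scraper_c but blue, pink or turquoise is not meant.

How it is judged (in metres and radians):
At the end, for the whole second after the job is handed in: Every cover within 6 mm of a compartment centre, under 3 mm from the ledge, tilted under 0.05 rad; both caps down over 8.5 of 10 mm; every scraper edge over 37 of 45 mm into a slot, flat on the shelf and in line; all at rest (((horizontal distance between cover_a and cell0 below 0.006 m and z of cover_a in the frame of cell0 between -0.003 and 0.0028 m and angle between cover_a's own z axis and vertical below 0.05 rad) or (horizontal distance between cover_a and cell1 below 0.006 m and z of cover_a in the frame of cell1 between -0.003 and 0.0028 m and angle between cover_a's own z axis and vertical below 0.05 rad) or (horizontal distance between cover_a and cell2 below 0.006 m and z of cover_a in the frame of cell2 between -0.003 and 0.0028 m and angle between cover_a's own z axis and vertical below 0.05 rad)) and ((horizontal distance between cover_b and cell0 below 0.006 m and z of cover_b in the frame of cell0 between -0.003 and 0.0028 m and angle between cover_b's own z axis and vertical below 0.05 rad) or (horizontal distance between cover_b and cell1 below 0.006 m and z of cover_b in the frame of cell1 between -0.003 and 0.0028 m and angle between cover_b's own z axis and vertical below 0.05 rad) or (horizontal distance between cover_b and cell2 below 0.006 m and z of cover_b in the frame of cell2 between -0.003 and 0.0028 m and angle between cover_b's own z axis and vertical below 0.05 rad)) and ((horizontal distance between cover_c and cell0 below 0.006 m and z of cover_c in the frame of cell0 between -0.003 and 0.0028 m and angle between cover_c's own z axis and vertical below 0.05 rad) or (horizontal distance between cover_c and cell1 below 0.006 m and z of cover_c in the frame of cell1 between -0.003 and 0.0028 m and angle between cover_c's own z axis and vertical below 0.05 rad) or (horizontal distance between cover_c and cell2 below 0.006 m and z of cover_c in the frame of cell2 between -0.003 and 0.0028 m and angle between cover_c's own z axis and vertical below 0.05 rad)) and value of joint each of bottle_a_cap, bottle_b_cap above 0.0085 m and ((x of scraper_a in the frame of slot0 between -0.018 and -0.005 m and y of scraper_a in the frame of slot0 between -0.008 and 0.008 m and z of scraper_a in the frame of slot0 between -0.004 and 0.006 m and angle between the x axis of scraper_a and the x axis of rack, either way round below 0.15 rad and angle between scraper_a's own z axis and vertical below 0.1 rad) or (x of scraper_a in the frame of slot1 between -0.018 and -0.005 m and y of scraper_a in the frame of slot1 between -0.008 and 0.008 m and z of scraper_a in the frame of slot1 between -0.004 and 0.006 m and angle between the x axis of scraper_a and the x axis of rack, either way round below 0.15 rad and angle between scraper_a's own z axis and vertical below 0.1 rad) or (x of scraper_a in the frame of slot2 between -0.018 and -0.005 m and y of scraper_a in the frame of slot2 between -0.008 and 0.008 m and z of scraper_a in the frame of slot2 between -0.004 and 0.006 m and angle between the x axis of scraper_a and the x axis of rack, either way round below 0.15 rad and angle between scraper_a's own z axis and vertical below 0.1 rad)) and ((x of scraper_b in the frame of slot0 between -0.018 and -0.005 m and y of scraper_b in the frame of slot0 between -0.008 and 0.008 m and z of scraper_b in the frame of slot0 between -0.004 and 0.006 m and angle between the x axis of scraper_b and the x axis of rack, either way round below 0.15 rad and angle between scraper_b's own z axis and vertical below 0.1 rad) or (x of scraper_b in the frame of slot1 between -0.018 and -0.005 m and y of scraper_b in the frame of slot1 between -0.008 and 0.008 m and z of scraper_b in the frame of slot1 between -0.004 and 0.006 m and angle between the x axis of scraper_b and the x axis of rack, either way round below 0.15 rad and angle between scraper_b's own z axis and vertical below 0.1 rad) or (x of scraper_b in the frame of slot2 between -0.018 and -0.005 m and y of scraper_b in the frame of slot2 between -0.008 and 0.008 m and z of scraper_b in the frame of slot2 between -0.004 and 0.006 m and angle between the x axis of scraper_b and the x axis of rack, either way round below 0.15 rad and angle between scraper_b's own z axis and vertical below 0.1 rad)) and ((x of scraper_c in the frame of slot0 between -0.018 and -0.005 m and y of scraper_c in the frame of slot0 between -0.008 and 0.008 m and z of scraper_c in the frame of slot0 between -0.004 and 0.006 m and angle between the x axis of scraper_c and the x axis of rack, either way round below 0.15 rad and angle between scraper_c's own z axis and vertical below 0.1 rad) or (x of scraper_c in the frame of slot1 between -0.018 and -0.005 m and y of scraper_c in the frame of slot1 between -0.008 and 0.008 m and z of scraper_c in the frame of slot1 between -0.004 and 0.006 m and angle between the x axis of scraper_c and the x axis of rack, either way round below 0.15 rad and angle between scraper_c's own z axis and vertical below 0.1 rad) or (x of scraper_c in the frame of slot2 between -0.018 and -0.005 m and y of scraper_c in the frame of slot2 between -0.008 and 0.008 m and z of scraper_c in the frame of slot2 between -0.004 and 0.006 m and angle between the x axis of scraper_c and the x axis of rack, either way round below 0.15 rad and angle between scraper_c's own z axis and vertical below 0.1 rad)) and linear speed of each of cover_a, cover_b, cover_c, scraper_a, scraper_b, scraper_c below 0.02 m/s); the robot touches nothing.
It fails at once if a thing that is not part of the job is shifted more than 6 cm or knocked over (distance of any of small_tub, jar from where it was at the start of the episode above 0.06 m or angle between any of small_tub, jar's own z axis and vertical above 0.6 rad).
Of cover_a, cover_b, cover_c only 2 to 3 are there at a start; the rules pass over those that are not, and their reading is None.
Of scraper_a, scraper_b, scraper_c only 2 to 3 are there at a start; the rules pass over those that are not, and their reading is None.
At some moment in a run one of cover_a, cover_b, cover_c, scraper_a, scraper_b, scraper_c may be knocked a few centimetres aside while the robot is not near it.
It also fails if it takes over 210 s, if anything falls off the work surface, if the arm or the gripper's body presses on something with over 40 N, if the wrist force passes 120 N, or if a joint passes its speed limit or range.

ROBOT

A 7-joint arm with a two-finger parallel gripper is mounted at the origin on the work surface. World frame = base frame: x ahead of the robot, y to its left, z up, the work surface at z = 0. Lengths are in mm, angles in rad, forces in N, time in s.
With the tool pointing down it reaches from about 425 to 875 mm from the base axis. Payload 8.4 kg.
Tool frame: the origin (TCP) lies at the very end of the fingers, on their centre line; the grasp point (between the pads) lies r.grip_point_offset behind it (r.grip_point_offset is the distance from the TCP to the grasp point, in mm); z points along the fingers, y is the direction in which the jaws open and shut (so a half turn about z gives the same grasp; the last joint's range is limited). The gripper opens to 85 mm and grips with 20 to 120 N. Pads are 22 mm wide; open, the fingers measure 114 mm over their backs; the gripper's body (76 mm by 85 mm) begins 54 mm behind the grasp point. The pads swing forward as they close: fully open they stand 13 mm farther back than shut.
Start: joints at [-1.311, 0.333, 0.04, 1.465, -0.013, 1.343, -0.059], TCP at [228.248, 608.578, 231.308] pointing down, gripper open.
Joint ranges: [-2.58, 2.58], [-0.38, 2.09], [-1.3, 1.39], [0.25, 2.4], [-1.5, 4.64], [0.08, 2.09], [-2.65, 2.65]. Speed limits (rad/s): [2.22, 2.22, 2.79, 2.79, 3.14, 3.14, 3.14].

INTERFACE

Orientations are given as a unit quaternion [w, x, y, z].
In Python, from workcell import r gives the robot as it stands. The module is installed in compiled form; this text tells all that it offers.
- The arm moves only by the shell command python3 -m creep 'ROWS' [FORCE]. ROWS is JSON, one flat list of numbers, 7 for each row, row after row: the finger opening in m, from 0 to 0.0854, then the shift along the world's x, y, z in m, then the turn, a rotation vector about the world's x, y, z in rad. A call has 1 to 5 rows; each row shifts and turns the commanded pose from where the row before left it; what a row does not reach is not made up. A row lasts 1/10 s, in which the tool goes at most 50 mm and 8.59 degrees, less where a joint would pass 70% of its speed; a pose out of reach is approached as far as the arm can. A call is refused whole if a number of a shift passes 0.05 or a number of a turn 0.15, either way. A call with a gripper value outside its range is refused whole. The fingers move at their own pace and stop on an object; FORCE is the grip in N (left out, the last holds). Time passes only in rows, so rows that do not move let the fingers close. It gives the time, the measured TCP pose, the force and the opening at its end, in the units of the state.
- r.get_state(): the state, without advancing time (a new reading comes with each control period).
- r.snapshot(name): name is "scene" or "top" or "wrist"; returns the picture (400x640x3 uint8, blue, green, red); there is no depth.
- r.camera_model(name): a dict with "vfov" (degrees; the focal length in pixels is half the picture's height over the tangent of half this angle, whatever the lens; pixels are square), "cx", "cy" (the principal point, pixels), "distortion" ([k1, k2, p1, p2, k3] as OpenCV has them; the pictures are not rectified), "world_from_camera" (4x4, takes a point from camera to world coordinates). Camera axes: x right, y down, z forward; pixel columns grow to the right and rows downward; lengths in mm; the calibration is good to about 2 mm. A picture is of the moment at which its call begins: read the wrist's pose just before it. camera_model takes no time and is no camera call; for the wrist camera it gives the pose at the moment of the call.
- r.finish_job(): hands the job in, once; it reports no verdict.
The state is a dict: "time_s": time; "qpos": joint angles; "joint_velocities": joint speeds; "joint_torque": joint torques, N m; "ee_pos": TCP position; "eef_rot": TCP orientation; "contact_force": force on the tool from outside, world axes, zero at the start; "ft_torque": the same for the moment, N m; "grip_width": finger opening in mm.
Only numpy, scipy, OpenCV 4.12 (cv2) and the standard library are available. Lean on these libraries where they do the work, as an engineer would, in place of code of your own. Each camera call takes 0.05 s, during which the arm holds its last target.

## Working session

There is one attempt and no reset: what is moved stays moved. The work goes in short steps, Python scripts to look and compute and a shell command to move; the robot and the scene stay as the last step left them, time stands still between calls to the robot, and variables do not carry over. Pictures are saved under pics/ and viewed, and the job is handed in when it is done.

```bash
mkdir -p pics; ls; cat > h.py <<'E'
import numpy as np,cv2
from workcell import r
from scipy.spatial.transform import Rotation as R
def snap(n,f):
    m=r.camera_model(n); im=r.snapshot(n); cv2.imwrite(f'pics/{f}.png',im); np.save(f'pics/{f}.npy',np.array([m],dtype=object),allow_pickle=True); return im,m
def load(f): return cv2.imread(f'pics/{f}.png'), np.load(f'pics/{f}.npy',allow_pickle=True)[0]
def K(m):
    f=200/np.tan(np.radians(m['vfov'])/2); return np.array([[f,0,m['cx']],[0,f,m['cy']],[0,0,1.]])
def px2w(m,pts,z):
    p=cv2.undistortPoints(np.array(pts,float).reshape(-1,1,2),K(m),np.array(m['distortion'],float)).reshape(-1,2)
    T=np.array(m['world_from_camera']); d=np.c_[p,np.ones(len(p))]@T[:3,:3].T; o=T[:3,3]
    return o+d*((z-o[2])/d[:,2])[:,None]
def w2px(m,P):
    T=np.linalg.inv(np.array(m['world_from_camera'])); rv=cv2.Rodrigues(T[:3,:3])[0]
    return cv2.projectPoints(np.array(P,float).reshape(-1,1,3),rv,T[:3,3],K(m),np.array(m['distortion'],float))[0].reshape(-1,2)
def st():
    s=r.get_state(); 
    print('t',round(s['time_s'],2),'p',np.round(s['ee_pos'],1),'q',np.round(s['eef_rot'],4),'F',np.round(s['contact_force'],1),'w',round(s['grip_width'],1)); return s
E
python3 - <<'E'
from h import *
st(); print(r.grip_point_offset, r.get_state()['qpos'])
for n in('scene','top','wrist'):
    im,m=snap(n,n+'0'); print(n,m)
st()
E
```

```text
pics
t 0.0 p [228.1 608.2 230.4] q [-1.000e-04  1.784e-01  9.840e-01 -8.000e-04] F [-0.5  0.4  0.1] w 85.2
18.700000000000003 [-1.31119091  0.33391668  0.03985159  1.46625215 -0.01336668  1.34329208
 -0.0584949 ]
scene {'vfov': 49.03192673944025, 'cx': 319.29619432326666, 'cy': 193.2406037012861, 'distortion': array([-0.02735535,  0.        ,  0.        ,  0.        ,  0.        ]), 'world_from_camera': array([[-4.00280336e-01,  6.35237514e-01, -6.60491448e-01,
         1.27952899e+03],
       [ 9.16319886e-01,  2.86537829e-01, -2.79739056e-01,
         2.87157642e+02],
       [ 1.15550431e-02, -7.17195491e-01, -6.96776225e-01,
         9.88306688e+02],
       [ 0.00000000e+00,  0.00000000e+00,  0.00000000e+00,
         1.00000000e+00]])}
top {'vfov': 50.602790417596566, 'cx': 323.3809491876001, 'cy': 201.2116133045312, 'distortion': array([-0.08259624,  0.        ,  0.        ,  0.        ,  0.        ]), 'world_from_camera': array([[ 1.96797901e-02, -9.98720274e-01,  4.65888491e-02,
         3.87087449e+02],
       [-9.99749373e-01, -2.01546925e-02, -9.74572647e-03,
        -5.06360213e+01],
       [ 1.06722385e-02, -4.63853789e-02, -9.98866608e-01,
         1.30966684e+03],
       [ 0.00000000e+00,  0.00000000e+00,  0.00000000e+00,
         1.00000000e+00]])}
wrist {'vfov': 60.18580558021976, 'cx': 314.3813864694737, 'cy': 204.19944236770365, 'distortion': array([-0.0684013,  0.       ,  0.       ,  0.       ,  0.       ]), 'world_from_camera': array([[ 3.50426660e-01,  8.96453729e-01,  2.71241345e-01,
         1.58659987e+02],
       [ 9.36589823e-01, -3.35158456e-01, -1.02314770e-01,
         6.34325519e+02],
       [-8.11627060e-04,  2.89895707e-01, -9.57057898e-01,
         3.73094881e+02],
       [ 0.00000000e+00,  0.00000000e+00,  0.00000000e+00,
         1.00000000e+00]])}
t 0.15 p [228.1 608.3 230.6] q [-1.000e-04  1.784e-01  9.840e-01 -6.000e-04] F [-0.9 -0.  -0.7] w 85.4
```

View pics/top0.png

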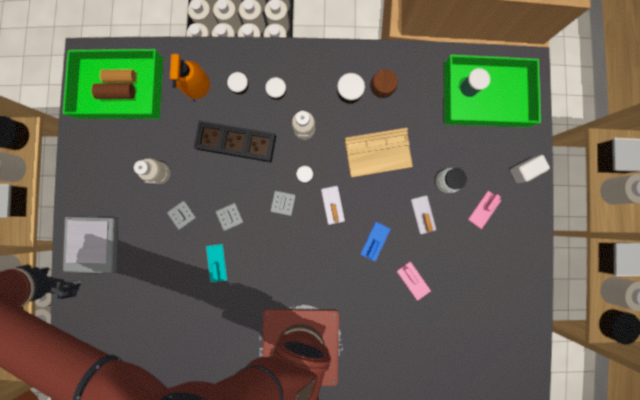

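View pics/scene0.png

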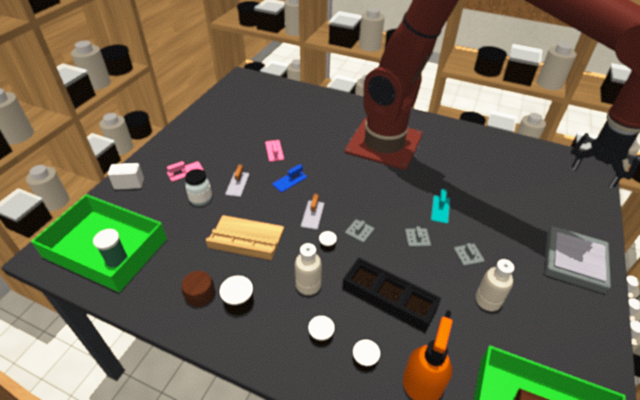

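View pics/wrist0.png

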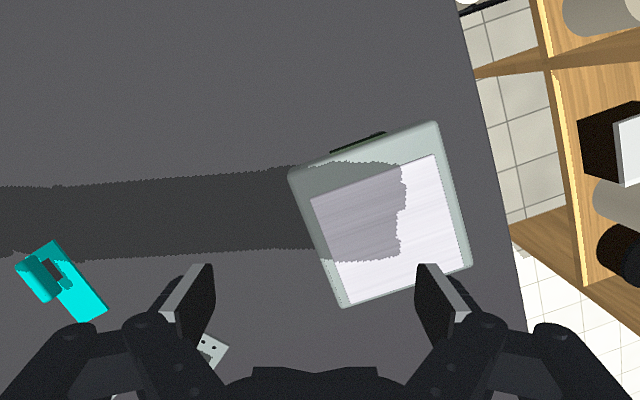

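```bash
python3 - <<'E'
from h import *
im,m=load('top0')
c=im[105:250,130:290]; cv2.imwrite('pics/c1.png',cv2.resize(c,None,fx=4.5,fy=4,interpolation=cv2.INTER_CUBIC) if 0 else cv2.resize(c,None,fx=4,fy=4,interpolation=cv2.INTER_CUBIC))
c=im[105:250,285:475]; cv2.imwrite('pics/c2.png',cv2.resize(c,None,fx=4,fy=4,interpolation=cv2.INTER_CUBIC))
names=dict(tray=((235,141),46),cA=((181,215),5),cB=((229,217),5),cC=((283,203),5),sA=((333,205),4),sB=((424,215),4),botL=((141,169),150),botR=((303,117),150),tub=((305,174),34),jar=((449,179),100),rack=((379,152),26),teal=((217,263),4),blue=((375,241),4))
for k,(p,z) in names.items(): print(k,px2w(m,[p],z)[0].round(0))
E
```

```text
tray [623. 207.  46.]
cA [396. 377.   5.]
cB [393. 227.   5.]
cC [440.  61.   5.]
sA [437. -93.   4.]
sB [ 411. -377.    4.]
botL [521. 448. 150.]
botR [674.  -1. 150.]
tub [528.  -6.  34.]
jar [ 515. -426.  100.]
rack [ 601. -231.   26.]
teal [251. 261.   4.]
blue [ 328. -225.    4.]
```

View pics/c1.png

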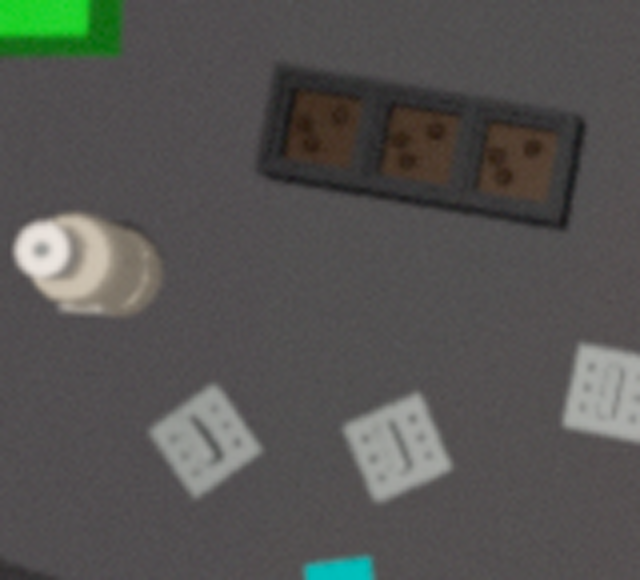

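View pics/c2.png

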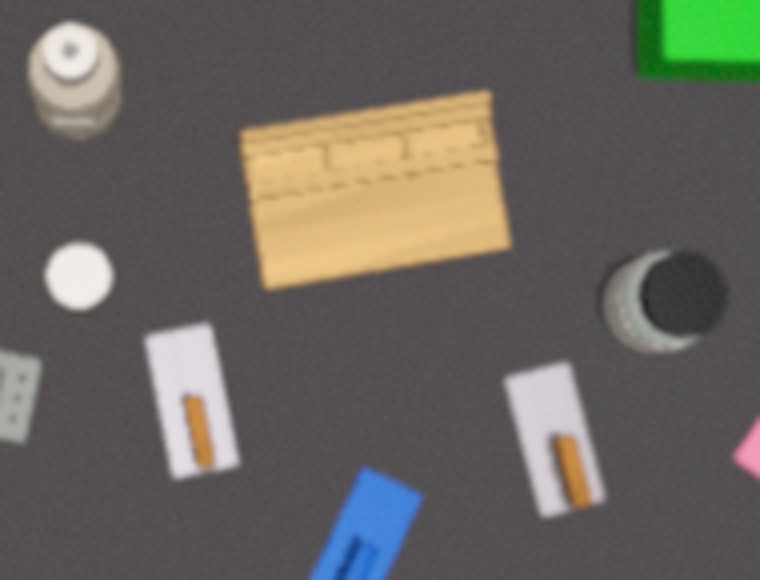

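```bash
cat >> h.py <<'E'
from scipy.optimize import minimize
def box(x0,x1,y0,y1,z0,z1): return np.array([[x,y,z] for x in(x0,x1) for y in(y0,y1) for z in(z0,z1)],float)
COV=[box(-32,32,-32,32,0,5),box(-20,20,-6,6,5,29)]
SCR=[box(-55,55,-25,25,0,4),box(-53,3,-8,8,18,42)]
RACK=[box(-59,59,-96,96,0,12),box(6,59,-96,96,12,26),box(51,59,-96,96,26,34)]
TRAY=[box(-42,42,-118,118,0,46)]
def place(P,x,y,a,z=0):
    c,s=np.cos(a),np.sin(a); return np.c_[c*P[:,0]-s*P[:,1]+x,s*P[:,0]+c*P[:,1]+y,P[:,2]+z]
def render(m,parts,pose,z,shape,S,off):
    im=np.zeros(shape,np.uint8)
    for P in parts:
        u=(w2px(m,place(P,*pose,z))-off)*S+(S-1)/2
        h=cv2.convexHull((u*16).round().astype(np.int32)); cv2.fillConvexPoly(im,h,1,cv2.LINE_8,4)
    return im
def fit(im,m,maskf,parts,init,z=0,S=6,pad=12):
    pr=np.vstack([w2px(m,place(P,*init,z)) for P in parts]); lo=np.maximum(np.floor(pr.min(0)-pad),0).astype(int); hi=np.minimum(np.ceil(pr.max(0)+pad),[640,400]).astype(int)
    c=im[lo[1]:hi[1],lo[0]:hi[0]]; c=cv2.resize(c,None,fx=S,fy=S,interpolation=cv2.INTER_CUBIC)
    mk=maskf(c).astype(np.uint8)
    # keep component with largest overlap with init
    n,lab=cv2.connectedComponents(mk); r0=render(m,parts,init,z,mk.shape,S,lo)
    cnt=np.bincount(lab[r0>0],minlength=n); cnt[0]=0; mk=(lab==cnt.argmax()).astype(np.uint8)
    mk=cv2.morphologyEx(mk,cv2.MORPH_CLOSE,np.ones((2*S+1,)*2,np.uint8),borderType=cv2.BORDER_REPLICATE)
    def cost(q):
        rr=render(m,parts,(q[0],q[1],q[2]/50),z,mk.shape,S,lo); return 1-(rr&mk).sum()/max(1,(rr|mk).sum())
    best=None
    for da in (0,.25,-.25):
        q0=np.array([init[0],init[1],(init[2]+da)*50]); sim=np.array([q0]+[q0+d for d in np.diag([8,8,8])])
        o=minimize(cost,q0,method='Nelder-Mead',options=dict(initial_simplex=sim,xatol=.05,fatol=1e-5))
        o=minimize(cost,o.x,method='Nelder-Mead',options=dict(initial_simplex=np.array([o.x]+[o.x+d for d in np.diag([2,2,2])]),xatol=.02,fatol=1e-6))
        if best is None or o.fun<best.fun: best=o
    q=best.x; return np.array([q[0],q[1],q[2]/50]),best.fun
def draw(im,m,parts,pose,z,col=(0,0,255)):
    for P in parts:
        h=cv2.convexHull(w2px(m,place(P,*pose,z)).astype(np.float32)); cv2.polylines(im,[h.round().astype(int)],True,col,1)
bright=lambda t:(lambda c:c.max(2)>t)
def notable(c): return (c.max(2)>125)
E
python3 - <<'E'
from h import *
im,m=load('top0'); print(im[225,255],im[215,181],im[200,333])
o=im.copy()
for n,p,i in[('cA',COV,(396,377,.6)),('cB',COV,(393,227,.4)),('cC',COV,(440,61,-.2)),('sA',SCR,(437,-93,.2)),('sB',SCR,(411,-377,.2)),('rack',RACK,(601,-231,.15))]:
    q,f=fit(im,m,notable,p,i); print(n,q.round(3),round(f,3)); draw(o,m,p,q,0)
o=cv2.resize(o[100:260,130:480],None,fx=2.2,fy=2.2); cv2.imwrite('pics/o1.png',o)
E
```

```text
[80 81 84] [122 126 123] [224 218 225]
cA [397.14  378.483   0.654] 0.057
cB [394.92  227.838   0.436] 0.018
cC [ 4.40365e+02  6.25660e+01 -1.80000e-01] 0.03
sA [ 4.36833e+02 -9.16900e+01  2.24000e-01] 0.123
sB [ 4.14486e+02 -3.74642e+02  2.93000e-01] 0.09
rack [ 6.02501e+02 -2.30725e+02  1.72000e-01] 0.047
```

View pics/o1.png

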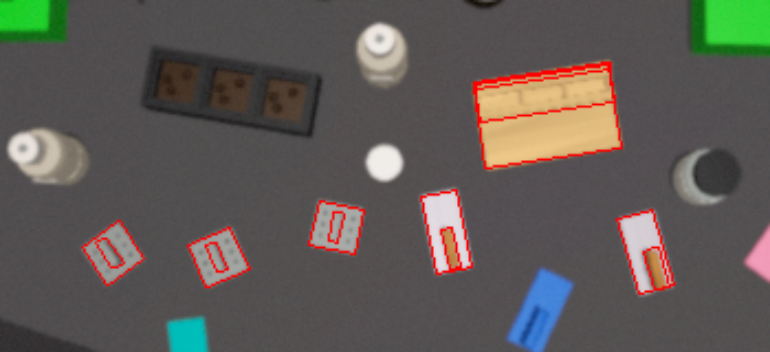

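```bash
python3 - <<'E'
from h import *
im,m=load('top0')
f=lambda u,v,ox,oy:((u+.5)/4-.5+ox,(v+.5)/4-.5+oy)
print('botL',px2w(m,[f(42,250,130,105)],152).round(1),'botR',px2w(m,[f(71,50,285,105)],152).round(1))
c=px2w(m,[f(*p,130,105) for p in [(278,65),(582,117),(563,227),(260,170)]],46); print(c.round(0),c.mean(0))
soil=px2w(m,[f(*p,130,105) for p in [(323,128),(421,146),(517,163)]],40); print(soil.round(1))
ms,ims=load('scene0')[1],load('scene0')[0]
for n,p in(('L',(505,266)),('R',(308,253))): print(n,px2w(ms,[p],152).round(1))
E
```

```text
botL [[525.7 449.9 152. ]] botR [[673.3   0.9 152. ]]
[[683. 319.  46.]
 [647.  87.  46.]
 [563.  99.  46.]
 [602. 330.  46.]] [623.4763262  208.64296589  46.        ]
[[636.  284.5  40. ]
 [623.3 209.   40. ]
 [611.6 135.6  40. ]]
L [[532.4 450.3 152. ]]
R [[686.6   9.1 152. ]]
```

```bash
python3 -m creep '[0,0.043,-0.023,0.002,0,0,0, 0,0.043,-0.023,0.002,0,0,0, 0,0.043,-0.023,0.002,0,0,0, 0,0.043,-0.023,0.002,0,0,0, 0,0.043,-0.023,0.002,0,0,0]' 40; python3 - <<'E'
from h import *
st(); snap('wrist','w1')
E
```

```text
time_s: 0.65
ee_pos: [444.7, 492.3, 241.2]
eef_rot: [-0.0, 0.178, 0.984, -0.0]
contact_force: [-0.1, 0.7, 0.5]
grip_width: 12.7
t 0.65 p [444.7 492.3 241.2] q [-1.000e-04  1.784e-01  9.840e-01 -1.000e-04] F [-0.1  0.7  0.5] w 12.7
```

View pics/w1.png

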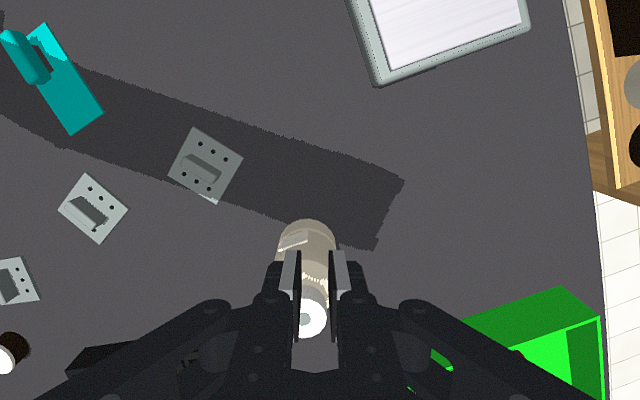

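```bash
python3 - <<'E'
from h import *
im,m=load('w1')
print(px2w(m,[(311,317)],152).round(1), w2px(m,[[526,450,152]]))
print(im[130:131,200],im[165,205],im[220,230])
o=im.copy()
for n,i in[('A',(397,378,.65)),('B',(395,228,.436))]:
    q,f=fit(im,m,lambda c:c.max(2)>115,COV,i,S=3,pad=25); print(n,q.round(3),round(f,3)); draw(o,m,COV,q,0)
cv2.imwrite('pics/o2.png',o[80:330,0:420])
E
```

```text
[[526.7 458.9 152. ]] [[300.15504587 319.61152337]]
[[71 67 67]] [83 83 78] [88 83 85]
A [399.167 377.263   0.643] 0.217
B [396.441 225.384   0.432] 0.229
```

View pics/o2.png

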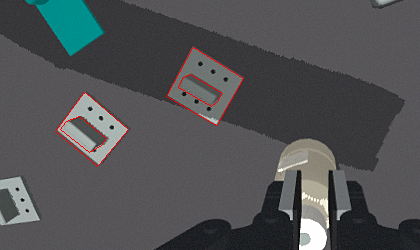

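```bash
python3 -m creep '[0,0.041,-0.021,0,0,0,0, 0,0.041,-0.021,0,0,0,0, 0,0,0,-0.04,0,0,0, 0,0,0,-0.035,0,0,0, 0,0,0,-0.012,0,0,0]'; python3 -m creep '[0,0,0,-0.005,0,0,0, 0,0,0,-0.005,0,0,0, 0,0,0,-0.004,0,0,0, 0,0,0,0,0,0,0]'
```

```text
time_s: 1.2
ee_pos: [523.5, 450.1, 149.7]
eef_rot: [-0.002, 0.179, 0.984, -0.003]
contact_force: [-1.2, -2.5, 5.4]
grip_width: -0.1
time_s: 1.6
ee_pos: [525.5, 452.4, 142.3]
eef_rot: [0.001, 0.178, 0.984, 0.001]
contact_force: [-1.0, -0.7, -0.2]
grip_width: -0.0
```

```bash
python3 -m creep '[0,0,0,-0.003,0,0,0, 0,0,0,-0.003,0,0,0, 0,0,0,0,0,0,0]'
```

```text
time_s: 1.9
ee_pos: [525.9, 452.9, 141.8]
eef_rot: [0.001, 0.178, 0.984, 0.003]
contact_force: [-13.0, -12.6, 37.1]
grip_width: 0.2
```

```bash
python3 -m creep '[0,0,0,0.045,0,0,0, 0,0,0,0.045,0,0,0, 0,0.02,-0.035,0.02,0,0,0, 0,0.025,-0.035,0.018,0,0,0, 0,0.032,-0.036,0,0,0,0]';  python3 -m creep '[0,0.032,-0.036,0,0,0,0, 0,0.032,-0.036,0,0,0,0, 0,0.032,-0.036,0,0,0,0, 0,0.031,-0.029,0,0,0,0,0,0,0,0,0,0,0]'; python3 - <<'E'
from h import *
st(); snap('wrist','w2')
E
```

```text
time_s: 2.4
ee_pos: [603.4, 346.6, 267.8]
eef_rot: [0.002, 0.177, 0.984, 0.003]
contact_force: [0.7, 0.6, 0.3]
grip_width: -0.2
time_s: 2.9
ee_pos: [733.0, 201.1, 262.7]
eef_rot: [0.002, 0.182, 0.983, -0.002]
contact_force: [-0.1, -0.3, 0.2]
grip_width: 0.0
t 2.9 p [733.  201.1 262.7] q [ 0.0016  0.1825  0.9832 -0.0018] F [-0.1 -0.3  0.2] w 0.0
```

View pics/w2.png

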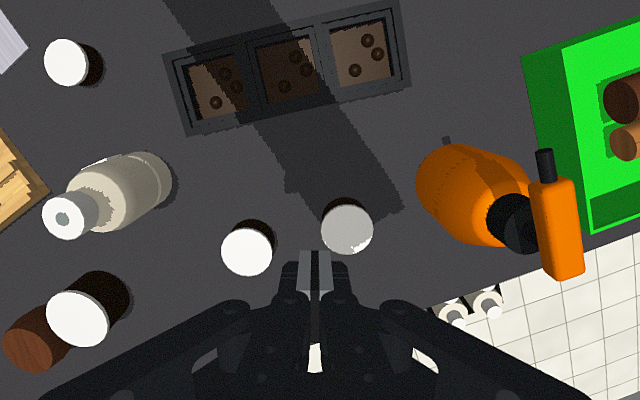

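```bash
python3 - <<'E'
from h import *
im,m=load('w2')
print('R cap',px2w(m,[(64,219)],152).round(1))
c=im[0:150,155:420]; c=cv2.convertScaleAbs(c,alpha=1.8,beta=0); cv2.imwrite('pics/c3.png',cv2.resize(c,None,fx=3,fy=3,interpolation=cv2.INTER_CUBIC))
E
```

```text
R cap [[674.8   5.7 152. ]]
```

View pics/c3.png

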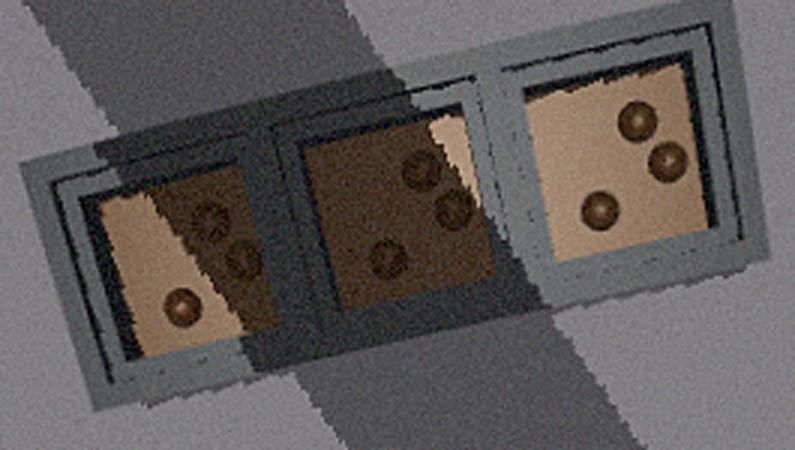

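```bash
python3 - <<'E'
from h import *
from scipy.optimize import least_squares
im,m=load('w2'); im0,m0=load('top0')
f=lambda u,v:((u+.5)/3-.5+155,(v+.5)/3-.5)
obs=[((20,163),(-42,-118,46)),((95,411),(42,-118,46)),((772,260),(42,118,46)),((738,-2),(-42,118,46)),((52,184),(-34,-110,46)),((712,22),(-34,110,46)),((525,88),(-28,48,40)),((692,52),(-28,104,40)),((303,150),(-28,-28,40)),((82,200),(-28,-104,40))]
U=np.array([f(*o[0]) for o in obs]); P=np.array([o[1] for o in obs],float)
s=least_squares(lambda q:(w2px(m,place(P,*q))-U).ravel(),[623,208,-.169],x_scale=[1,1,.01],loss='soft_l1')
print(s.x.round(3)); print((w2px(m,place(P,*s.x))-U).round(1).tolist())
g=lambda u,v:((u+.5)/4-.5+130,(v+.5)/4-.5+105)
obs=[((278,65),(42,118,46)),((582,117),(42,-118,46)),((563,227),(-42,-118,46)),((260,170),(-42,118,46)),((323,128),(0,76,38)),((421,146),(0,0,38)),((517,163),(0,-76,38))]
U=np.array([g(*o[0]) for o in obs]); P=np.array([o[1] for o in obs],float)
s2=least_squares(lambda q:(w2px(m0,place(P,*q))-U).ravel(),[623,208,-.169],x_scale=[1,1,.01])
print(s2.x.round(3)); print((w2px(m0,place(P,*s2.x))-U).round(1).tolist())
E
```

```text
[ 6.27436e+02  2.12962e+02 -1.52000e-01]
[[0.4, 0.4], [0.6, 1.1], [0.7, 0.7], [-1.2, -2.0], [-0.3, -0.4], [0.6, 0.7], [-0.1, 0.6], [0.8, 0.0], [-1.6, -2.2], [-0.6, -0.5]]
[ 6.23710e+02  2.09283e+02 -1.59000e-01]
[[0.1, -0.4], [0.2, 0.0], [-0.2, -0.3], [-0.9, 0.3], [0.2, 0.2], [0.1, 0.0], [0.5, 0.1]]
```

```bash
python3 - <<'E'
from h import *
st(); im,m=snap('wrist','w3'); st(); m2=r.camera_model('wrist'); print(np.array(m2['world_from_camera'])-np.array(m['world_from_camera'])); 
m0=load('w2')[1]; print(np.array(m['world_from_camera'])-np.array(m0['world_from_camera']))
im0,_=load('w2'); d=cv2.phaseCorrelate(np.float32(im0[:200].mean(2)),np.float32(im[:200].mean(2))); print(d)
print(r.get_state()['qpos'])
E
```

```text
t 2.95 p [731.3 204.9 262.9] q [ 1.000e-03  1.809e-01  9.835e-01 -6.000e-04] F [-0.   0.9  0.4] w -0.2
t 3.0 p [730.1 207.8 263. ] q [5.000e-04 1.793e-01 9.838e-01 2.000e-04] F [ 0.2  0.9 -0.2] w 0.3
[[-3.06146041e-03  1.26930983e-03 -1.95415197e-04 -1.23962915e+00]
 [ 1.15652019e-03  2.41199404e-03  2.58976909e-03  2.42903606e+00]
 [ 1.46347094e-03 -1.09722956e-03 -3.33345044e-04  2.27977960e-01]
 [ 0.00000000e+00  0.00000000e+00  0.00000000e+00  0.00000000e+00]]
[[-3.03526855e-03  1.37793075e-03 -5.44549802e-04 -1.64069190e+00]
 [ 1.16133054e-03  2.17818273e-03  3.25062481e-03  3.20936703e+00]
 [ 1.97887418e-03 -1.67119543e-03 -5.14049195e-04  2.65592099e-01]
 [ 0.00000000e+00  0.00000000e+00  0.00000000e+00  0.00000000e+00]]
((-2.6470805988090547, 2.6982088916178384), 0.7238241640329361)
[-0.50611405  0.56688592  0.29158169  1.09565703 -0.15530637  1.49817276
  0.9633031 ]
```

```bash
python3 -m creep '[0,0,0,0,0,0,0,0,0,0,0,0,0,0,0,0,0,0,0,0,0]'; python3 - <<'E'
from h import *
st(); im,m=snap('wrist','w3'); st()
c=im[0:160,155:420]; c=cv2.convertScaleAbs(c,alpha=1.8,beta=0); cv2.imwrite('pics/c3.png',cv2.resize(c,None,fx=3,fy=3,interpolation=cv2.INTER_CUBIC))
from scipy.optimize import least_squares
E
```

```text
time_s: 3.3
ee_pos: [728.6, 210.2, 262.9]
eef_rot: [0.0, 0.177, 0.984, 0.0]
contact_force: [0.6, -0.8, -0.3]
grip_width: 0.1
t 3.3 p [728.6 210.2 262.9] q [1.000e-04 1.774e-01 9.841e-01 4.000e-04] F [ 0.6 -0.8 -0.3] w 0.1
t 3.35 p [728.8 209.8 262.8] q [1.000e-04 1.776e-01 9.841e-01 3.000e-04] F [ 0.3 -0.4 -0.4] w 0.1
```

View pics/c3.png

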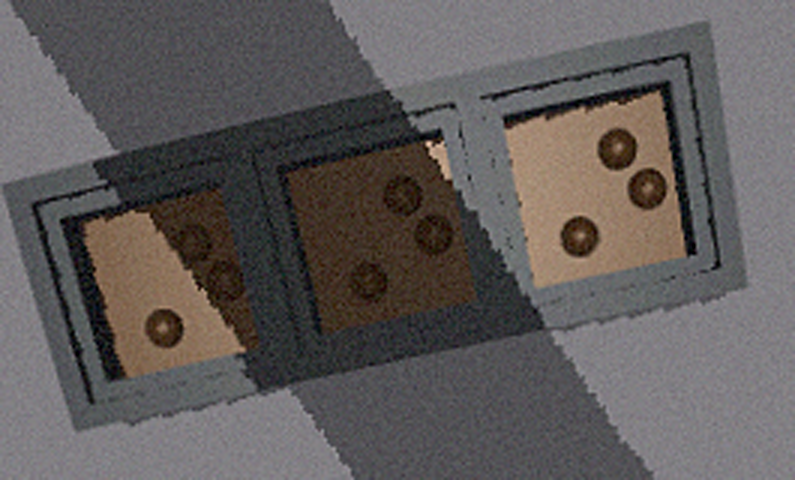

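View pics/w3.png

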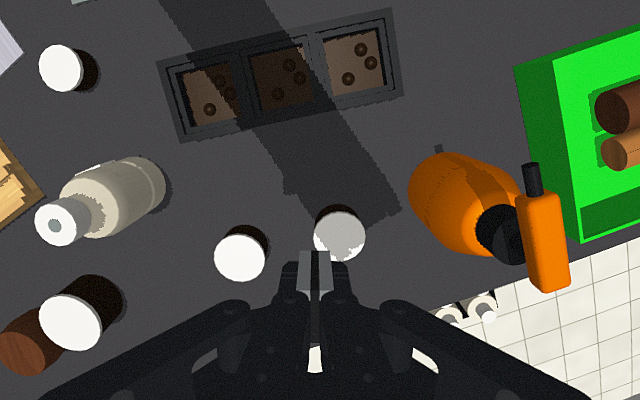

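```bash
python3 - <<'E'
from h import *
from scipy.optimize import least_squares
im,m=load('w3')
f=lambda u,v:((u+.5)/3-.5+155,(v+.5)/3-.5)
obs=[((3,186),(-42,-118,46)),((77,432),(42,-118,46)),((747,286),(42,118,46)),((710,22),(-42,118,46)),((34,206),(-34,-110,46)),((690,54),(-34,110,46)),((718,268),(34,110,46)),((504,118),(-28,48,40)),((668,84),(-28,104,40)),((284,172),(-28,-28,40)),((62,220),(-28,-104,40))]
U=np.array([f(*o[0]) for o in obs]); P=np.array([o[1] for o in obs],float)
s=least_squares(lambda q:(w2px(m,place(P,*q))-U).ravel(),[623,208,-.169],x_scale=[1,1,.01],loss='soft_l1')
print(s.x.round(3)); print((w2px(m,place(P,*s.x))-U).round(1).tolist())
print('R cap',px2w(m,[(56,225)],152).round(1))
E
```

```text
[ 6.27288e+02  2.12453e+02 -1.50000e-01]
[[-0.3, 0.2], [-0.2, 0.9], [0.8, 1.1], [0.3, 0.1], [-0.7, -0.2], [0.1, -0.1], [1.5, 0.6], [-0.4, -0.3], [1.2, -1.0], [-2.1, -1.2], [-0.4, 0.3]]
R cap [[674.2   5.8 152. ]]
```

```bash
python3 - <<'E'
from h import *
im,m=load('scene0')
c=im[235:350,285:525]; c=cv2.convertScaleAbs(c,alpha=1.6,beta=0); cv2.imwrite('pics/c4.png',cv2.resize(c,None,fx=3.3333,fy=3.3333,interpolation=cv2.INTER_CUBIC))
o=im.copy()
for n,p,i in[('cA',COV,(396,377,.6)),('cB',COV,(393,227,.4)),('cC',COV,(440,61,-.2)),('sA',SCR,(437,-93,.2)),('sB',SCR,(411,-377,.2)),('rack',RACK,(601,-231,.15))]:
    q,f=fit(im,m,notable,p,i); print(n,q.round(3),round(f,3))
E
```

```text
cA [396.039 378.113   0.706] 0.281
cB [392.43  227.002   0.422] 0.221
cC [ 4.39436e+02  6.21500e+01 -1.83000e-01] 0.234
sA [ 4.37939e+02 -9.15380e+01  2.29000e-01] 0.101
sB [ 4.13238e+02 -3.74734e+02  2.86000e-01] 0.148
rack [ 5.98909e+02 -2.32323e+02  1.82000e-01] 0.021
```

View pics/c4.png

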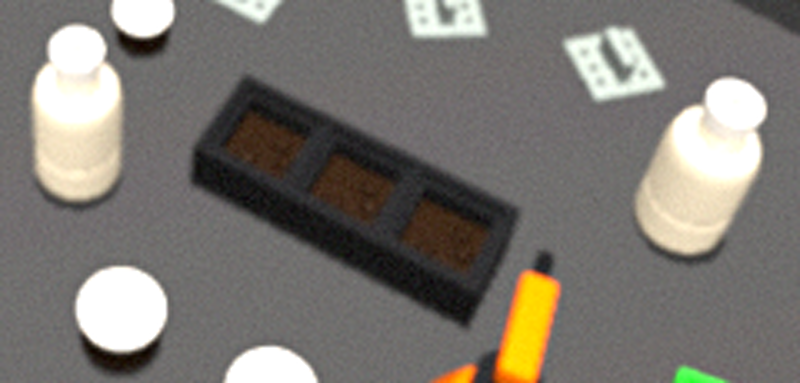

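```bash
python3 - <<'E'
from h import *
from scipy.optimize import least_squares
im,m=load('scene0'); k=3.3333
f=lambda u,v:((u+.5)/k-.5+285,(v+.5)/k-.5+235)
obs=[((195,150),(42,-118,46)),((248,76),(-42,-118,46)),((518,209),(-42,118,46)),((470,292),(42,118,46)),((193,184),(42,-118,0)),((469,327),(42,118,0))]
U=np.array([f(*o[0]) for o in obs]); P=np.array([o[1] for o in obs],float)
s=least_squares(lambda q:(w2px(m,place(P,*q))-U).ravel(),[623,208,-.169],x_scale=[1,1,.01],loss='soft_l1')
print(s.x.round(3)); print((w2px(m,place(P,*s.x))-U).round(1).tolist())
print(px2w(m,[f(736,103),f(77,50)],152).round(1))
E
```

```text
[ 6.27454e+02  2.13095e+02 -1.43000e-01]
[[-0.6, -0.4], [-1.0, -0.4], [1.4, 0.0], [3.2, 1.0], [-0.8, -0.6], [-0.0, 0.0]]
[[530.6 451.2 152. ]
 [677.6   4.3 152. ]]
```

```bash
python3 -m creep '[0,-0.011,-0.041,0,0,0,0, 0,-0.011,-0.041,0,0,0,0, 0,-0.011,-0.041,0,0,0,0,0,-0.011,-0.041,0,0,0,0,0,-0.011,-0.042,-0.02,0,0,0]'; python3 -m creep '[0,0,0,-0.045,0,0,0, 0,0,0,-0.035,0,0,0, 0,0,0,0,0,0,0,0,0,0,-0.007,0,0,0,0,0,0,-0.007,0,0,0]';python3 -m creep '[0,0,0,-0.006,0,0,0, 0,0,0,-0.004,0,0,0, 0,0,0,0,0,0,0]'
```

```text
time_s: 3.85
ee_pos: [674.9, 1.6, 245.3]
eef_rot: [0.003, 0.178, 0.984, 0.001]
contact_force: [1.2, -0.1, -0.4]
grip_width: 0.1
time_s: 4.35
ee_pos: [675.7, 3.1, 150.5]
eef_rot: [0.002, 0.178, 0.984, 0.0]
contact_force: [-0.0, -0.5, 0.2]
grip_width: 0.1
time_s: 4.65
ee_pos: [675.8, 3.1, 142.1]
eef_rot: [0.002, 0.178, 0.984, 0.001]
contact_force: [-5.2, 0.8, 14.9]
grip_width: 0.0
```

```bash
python3 -m creep '[0,0,0,-0.003,0,0,0, 0,0,0,-0.001,0,0,0, 0,0,0,0,0,0,0]'
```

```text
time_s: 4.95
ee_pos: [676.1, 3.1, 141.8]
eef_rot: [0.003, 0.178, 0.984, 0.002]
contact_force: [-17.0, 1.4, 39.9]
grip_width: -0.0
```

```bash
cat >> h.py <<'E'
def ang(s): 
    w,x,y,z=s['eef_rot']; M=R.from_quat([x,y,z,w]).as_matrix(); return np.arctan2(M[1,1],M[0,1]),M
E
python3 -m creep '[0,0,0,0.045,0,0,0, 0,0,0,0.045,0,0,0,0.0854,-0.047,0.012,0,0,0,0.06,0.0854,-0.047,0.012,0,0,0,0.06,0.0854,-0.047,0.012,0,0,0,0.06]'; python3 -m creep '[0.0854,-0.047,0.012,-0.01,0,0,0, 0.0854,-0.047,0.012,-0.01,0,0,0,0.0854,0,0,0,0,0,0,0.0854,0,0,0,0,0,0,0.0854,0,0,0,0,0,0]'; python3 - <<'E'
from h import *
s=st(); print(ang(s)[0]); im,m=snap('wrist','w4')
q,f=fit(im,m,lambda c:c.max(2)>115,COV,(440,62,-.18),S=3,pad=25); print(q.round(3),f); draw(im,m,COV,q,0); cv2.imwrite('pics/o4.png',im)
E
```

```text
time_s: 5.45
ee_pos: [532.5, 39.0, 225.5]
eef_rot: [0.001, 0.088, 0.996, 0.0]
contact_force: [-0.8, 0.8, 0.7]
grip_width: 43.2
time_s: 5.95
ee_pos: [440.8, 62.6, 205.7]
eef_rot: [0.001, 0.09, 0.996, 0.001]
contact_force: [0.2, 0.2, 0.3]
grip_width: 85.3
t 5.95 p [440.8  62.6 205.7] q [1.40e-03 8.95e-02 9.96e-01 5.00e-04] F [0.2 0.2 0.3] w 85.3
1.3915503639244997
[ 4.4159e+02  6.3097e+01 -1.8600e-01] 0.05269491240835056
```

View pics/o4.png

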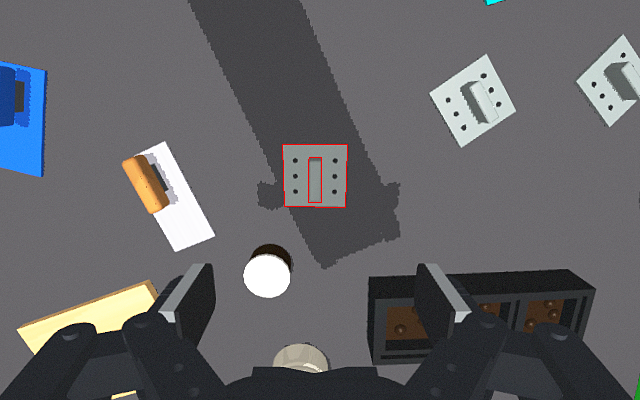

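```bash
python3 -m creep '[0.06,0.001,0,-0.045,0,0,0, 0.05,0,0,-0.045,0,0,0,0.05,0,0,-0.045,0,0,0,0.05,0,0,-0.045,0,0,0,0.05,0,0,-0.016,0,0,0]' 40; python3 -m creep '[0.05,0,0,0,0,0,0,0.005,0,0,0,0,0,0,0.005,0,0,0,0,0,0,0.005,0,0,0,0,0,0,0.005,0,0,0,0,0,0]'; python3 - <<'E'
from h import *
s=st(); print(ang(s)[0])
E
```

```text
time_s: 6.5
ee_pos: [439.0, 61.4, 4.6]
eef_rot: [-0.002, 0.09, 0.996, -0.001]
contact_force: [0.0, -0.1, -0.1]
grip_width: 49.8
time_s: 7.0
ee_pos: [441.9, 62.9, 9.8]
eef_rot: [0.002, 0.089, 0.996, 0.001]
contact_force: [0.1, -0.5, 6.8]
grip_width: 11.2
t 7.0 p [441.9  62.9   9.8] q [1.60e-03 8.93e-02 9.96e-01 6.00e-04] F [ 0.1 -0.5  6.8] w 11.2
1.3918617644110172
```

```bash
python3 -m creep '[0.005,0,0,0.045,0,0,0, 0.005,0,0,0.045,0,0,0,0.005,0.043,0.018,0.01,0,0,0.03,0.005,0.043,0.018,0,0,0,0,0.005,0.043,0.018,0,0,0,0]'; python3 -m creep '[0.005,0.022,0.01,0,0,0,0,0.005,0.022,0.009,0,0,0,0,0.005,0,0,0,0,0,0,0.005,0,0,0,0,0,0,0.005,0,0,0,0,0,0]'; python3 - <<'E'
from h import *
s=st(); print(ang(s)[0]);snap('wrist','w5');snap('top','t5')
im,m=load('t5'); cv2.imwrite('pics/c5.png',cv2.resize(im[100:220,180:340],None,fx=4,fy=4,interpolation=cv2.INTER_CUBIC))
E
```

```text
time_s: 7.5
ee_pos: [571.5, 117.7, 110.6]
eef_rot: [0.002, 0.074, 0.997, 0.001]
contact_force: [0.8, 0.2, 0.1]
grip_width: 11.4
time_s: 8.0
ee_pos: [612.6, 135.1, 108.5]
eef_rot: [-0.0, 0.075, 0.997, -0.0]
contact_force: [0.2, 0.0, -1.1]
grip_width: 11.0
t 8.0 p [612.6 135.1 108.5] q [-1.000e-04  7.460e-02  9.972e-01 -1.000e-04] F [ 0.2  0.  -1.1] w 11.0
1.421556800469051
```

View pics/w5.png

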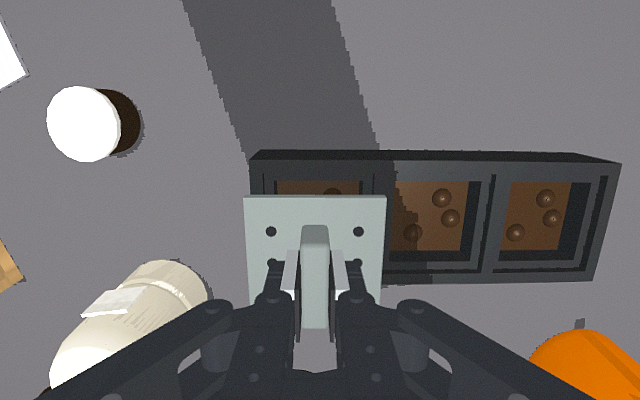

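View pics/c5.png

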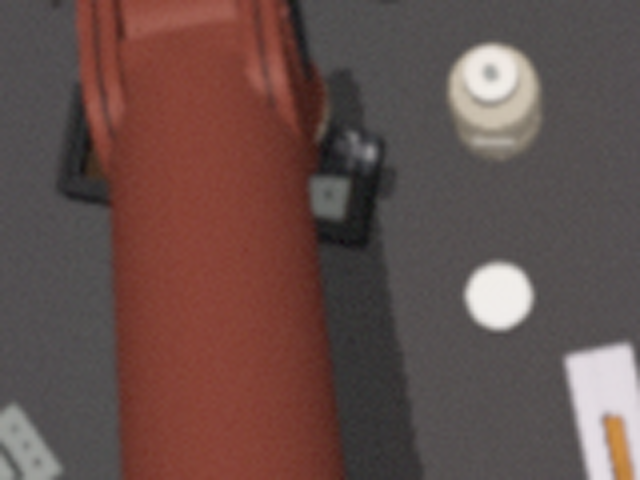

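```bash
python3 - <<'E'
from h import *
im,m=load('w5')
c=im[135:300,230:640]; c=cv2.convertScaleAbs(c,alpha=2,beta=10); cv2.imwrite('pics/c5b.png',cv2.resize(c,None,fx=1.95,fy=1.95*1.5 if 0 else 1.95,interpolation=cv2.INTER_CUBIC))
print(w2px(m,place(box(-32,32,-32,32,0,5),612.6,135.1,1.4216-1.5708,98.7)).round(0).tolist())
E
```

```text
[[245.0, 196.0], [243.0, 199.0], [384.0, 196.0], [386.0, 199.0], [252.0, 315.0], [251.0, 321.0], [376.0, 315.0], [378.0, 321.0]]
```

View pics/c5b.png

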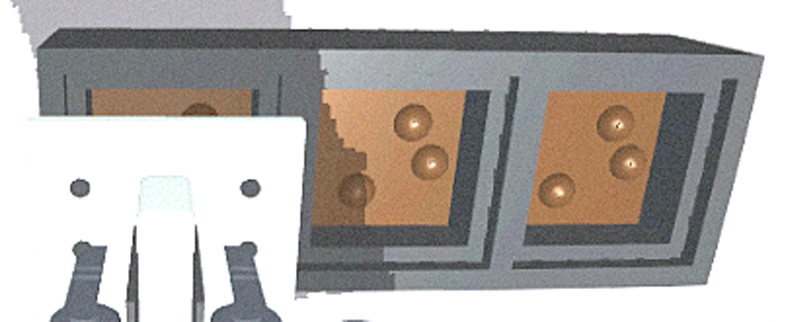

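```bash
python3 - <<'E'
from h import *
from scipy.optimize import least_squares
im,m=load('w5'); k=1.95
f=lambda u,v:((u+.5)/k-.5+230,(v+.5)/k-.5+135)
obs=[((38,50),(-42,-118,46)),((763,57),(-42,118,46)),((707,285),(42,118,46)),((738,80),(-34,110,46)),((709,268),(34,110,46)),((518,77),(-34,34,46)),((490,268),(34,34,46)),((703,94),(-28,104,40)),((683,243),(28,104,40)),((490,90),(-28,28,40)),((470,243),(28,28,40)),((525,243),(28,48,40))]
U=np.array([f(*o[0]) for o in obs]); P=np.array([o[1] for o in obs],float)
s=least_squares(lambda q:(w2px(m,place(P,*q))-U).ravel(),[623,208,-.169],x_scale=[1,1,.01],loss='soft_l1')
print(s.x.round(3)); print((w2px(m,place(P,*s.x))-U).round(1).tolist())
print(place(np.array([[0,-76,0],[0,0,0],[0,76,0.]]),*s.x).round(1))
E
```

```text
[ 6.26680e+02  2.12545e+02 -1.49000e-01]
[[-0.4, -0.1], [1.2, -0.8], [0.3, -0.0], [0.3, -0.5], [-8.2, -1.2], [1.4, -0.1], [0.1, 0.9], [1.2, -0.8], [-6.6, 0.2], [0.6, 0.4], [-0.7, 1.8], [-0.9, 1.5]]
[[615.4 137.4   0. ]
 [626.7 212.5   0. ]
 [638.  287.7   0. ]]
```

```bash
python3 -m creep '[0.005,0.0035,0.0025,-0.025,0,0,0, 0.005,0,0,-0.02,0,0,0,0.005,0,0,0,0,0,0,0.005,0,0,0,0,0,0]'; python3 -m creep '[0.005,0,0,-0.004,0,0,0,0.005,0,0,-0.004,0,0,0,0.005,0,0,-0.004,0,0,0,0.005,0,0,-0.003,0,0,0,0.005,0,0,0,0,0,0]'; python3 - <<'E'
from h import *
s=st(); print(ang(s)[0]);snap('wrist','w6')
E
```

```text
time_s: 8.5
ee_pos: [616.5, 137.8, 63.8]
eef_rot: [-0.0, 0.074, 0.997, -0.0]
contact_force: [0.4, 0.5, 0.1]
grip_width: 11.4
time_s: 9.0
ee_pos: [616.8, 138.1, 49.9]
eef_rot: [0.0, 0.074, 0.997, 0.0]
contact_force: [-6.7, -2.1, 15.3]
grip_width: 11.2
t 9.0 p [616.8 138.1  49.9] q [0.000e+00 7.440e-02 9.972e-01 3.000e-04] F [-6.7 -2.1 15.3] w 11.2
1.421886795703738
```

View pics/w6.png

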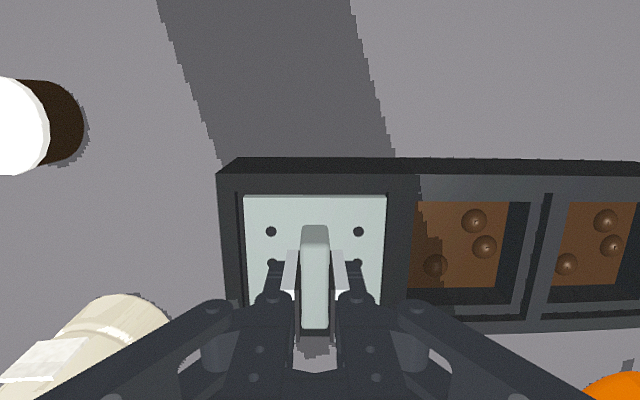

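```bash
python3 -m creep '[0.045,0,0,0.001,0,0,0, 0.045,0,0,0,0,0,0,0.045,0,0,0.03,0,0,0,0,0,0,0.02,0,0,0,0,0,0,0,0,0,0]'; python3 -m creep '[0,-0.001,0,0,0,0,0,0,0,0,0,0,0,0,0,0,0,-0.02,0,0,0,0,0,0,-0.012,0,0,0,0,0,0,-0.002,0,0,0]'; python3 - <<'E'
from h import *
s=st(); print(ang(s)[0])
E
```

```text
time_s: 9.55
ee_pos: [618.7, 138.5, 102.3]
eef_rot: [0.002, 0.074, 0.997, 0.001]
contact_force: [0.7, 0.8, 0.1]
grip_width: 16.8
time_s: 10.05
ee_pos: [615.2, 138.0, 68.8]
eef_rot: [-0.001, 0.075, 0.997, 0.0]
contact_force: [-25.3, -5.1, 59.1]
grip_width: 0.3
t 10.05 p [615.2 138.   68.8] q [-9.000e-04  7.450e-02  9.972e-01  4.000e-04] F [-25.3  -5.1  59.1] w 0.3
1.4216051554750948
```

```bash
python3 -m creep '[0,0,0,0.04,0,0,0, 0.06,0,0,0.04,0,0,0,0.06,-0.042,0.017,0.02,0,0,0.14,0.06,-0.042,0.017,0.01,0,0,0.145,0.06,-0.044,0.018,0,0,0,0.145]'; python3 -m creep '[0.06,-0.044,0.018,0,0,0,0.145,0.06,-0.045,0.018,0,0,0,0,0.06,0,0,0,0,0,0,0.06,0,0,0,0,0,0,0.06,0,0,0,0,0,0]'; python3 - <<'E'
from h import *
s=st(); print(ang(s)[0]); im,m=snap('wrist','w7')
q,f=fit(im,m,lambda c:c.max(2)>115,COV,(395,227,.434),S=3,pad=25); print(q.round(3),f); draw(im,m,COV,q,0); cv2.imwrite('pics/o7.png',im)
E
```

```text
time_s: 10.55
ee_pos: [486.9, 190.5, 176.0]
eef_rot: [0.001, -0.143, 0.99, 0.0]
contact_force: [-0.5, 1.5, -0.0]
grip_width: 58.4
time_s: 11.05
ee_pos: [399.3, 225.5, 174.9]
eef_rot: [-0.0, -0.211, 0.977, -0.0]
contact_force: [0.3, -0.3, -1.2]
grip_width: 60.0
t 11.05 p [399.3 225.5 174.9] q [-2.000e-04 -2.110e-01  9.775e-01 -2.000e-04] F [ 0.3 -0.3 -1.2] w 60.0
1.9959078225990707
[395.833 228.267   0.435] 0.12423731013890693
```

View pics/o7.png

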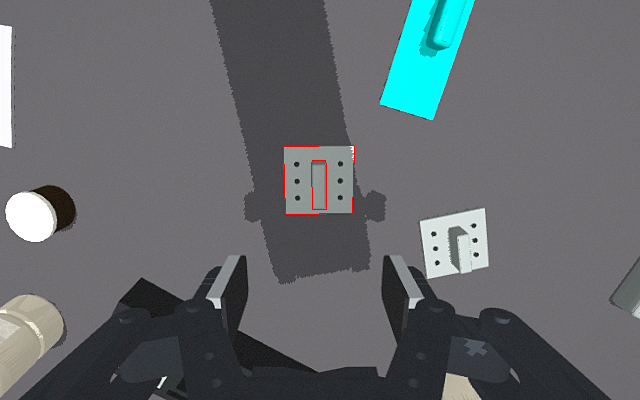

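```bash
python3 -m creep '[0.05,-0.0035,0.0027,-0.045,0,0,0.01, 0.05,0,0,-0.045,0,0,0,0.05,0,0,-0.04,0,0,0,0.05,0,0,-0.025,0,0,0,0.05,0,0,-0.009,0,0,0]'; python3 -m creep '[0.05,0,0,-0.001,0,0,0,0.005,0,0,0,0,0,0,0.005,0,0,0,0,0,0,0.005,0,0,0,0,0,0,0.005,0,0,0,0,0,0]'; python3 - <<'E'
from h import *
s=st(); print(ang(s)[0])
E
```

```text
time_s: 11.6
ee_pos: [394.4, 226.9, 8.5]
eef_rot: [-0.002, -0.215, 0.977, -0.001]
contact_force: [-0.1, -0.0, 0.8]
grip_width: 50.1
time_s: 12.1
ee_pos: [396.3, 229.5, 11.7]
eef_rot: [0.001, -0.216, 0.976, 0.001]
contact_force: [-0.2, -1.8, 6.8]
grip_width: 10.9
t 12.1 p [396.3 229.5  11.7] q [ 1.300e-03 -2.163e-01  9.763e-01  5.000e-04] F [-0.2 -1.8  6.8] w 10.9
2.006872402349746
```

```bash
python3 -m creep '[0.005,0,0,0.045,0,0,0, 0.005,0.02,0,0.045,0,0,-0.14,0.005,0.047,-0.005,0.01,0,0,-0.145,0.005,0.047,-0.004,0,0,0,-0.15,0.005,0.047,-0.004,0,0,0,-0.15]'; python3 -m creep '[0.005,0.04,-0.004,0,0,0,0,0.005,0.03,0,0,0,0,0,0.005,0,0,0,0,0,0,0.005,0,0,0,0,0,0,0.005,0,0,0,0,0,0]'; python3 - <<'E'
from h import *
s=st(); a=ang(s)[0]; print(a);im,m=snap('wrist','w8')
p=s['ee_pos']; draw(im,m,[box(-32,32,-32,32,5,5)],(p[0],p[1],a-np.pi/2),p[2]-11)
for k in (-76,0,76): draw(im,m,[box(-34,34,k-34,k+34,46,46)],(626.7,212.5,-.149),0,(0,255,0))
cv2.imwrite('pics/o8.png',im)
E
```

```text
time_s: 12.6
ee_pos: [558.5, 215.9, 112.1]
eef_rot: [0.001, 0.077, 0.997, 0.001]
contact_force: [0.6, 1.5, -0.3]
grip_width: 11.0
time_s: 13.1
ee_pos: [625.3, 212.2, 110.5]
eef_rot: [-0.0, 0.074, 0.997, 0.0]
contact_force: [-0.1, -0.2, -0.1]
grip_width: 10.8
t 13.1 p [625.3 212.2 110.5] q [-3.000e-04  7.400e-02  9.973e-01  1.000e-04] F [-0.1 -0.2 -0.1] w 10.8
1.4226299028938385
```

View pics/o8.png

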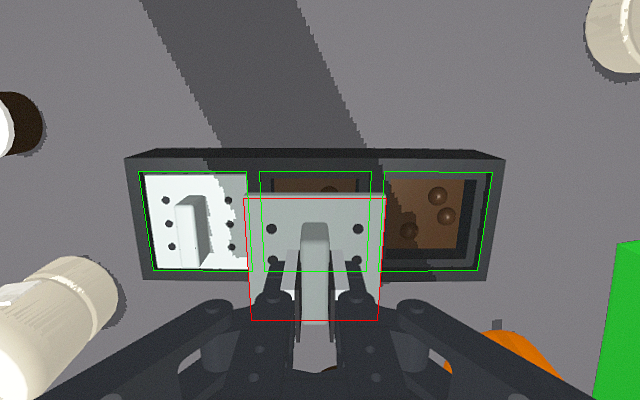

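```bash
python3 -m creep '[0.005,0.003,0.0003,-0.025,0,0,0, 0.005,0,0,-0.02,0,0,0,0.005,0,0,0,0,0,0,0.005,0,0,0,0,0,0]'; python3 -m creep '[0.005,0,0,-0.005,0,0,0,0.005,0,0,-0.004,0,0,0,0.005,0,0,-0.004,0,0,0,0.005,0,0,-0.003,0,0,0,0.005,0,0,0,0,0,0]'; python3 - <<'E'
from h import *
s=st(); print(ang(s)[0]);snap('wrist','w9')
E
```

```text
time_s: 13.55
ee_pos: [628.7, 212.4, 65.9]
eef_rot: [-0.0, 0.074, 0.997, 0.0]
contact_force: [-0.2, 0.0, -0.6]
grip_width: 11.1
time_s: 14.05
ee_pos: [629.4, 212.3, 51.8]
eef_rot: [0.0, 0.074, 0.997, 0.0]
contact_force: [-10.5, -3.0, 20.8]
grip_width: 10.8
t 14.05 p [629.4 212.3  51.8] q [2.000e-04 7.440e-02 9.972e-01 4.000e-04] F [-10.5  -3.   20.8] w 10.8
1.4218850712309965
```

View pics/w9.png

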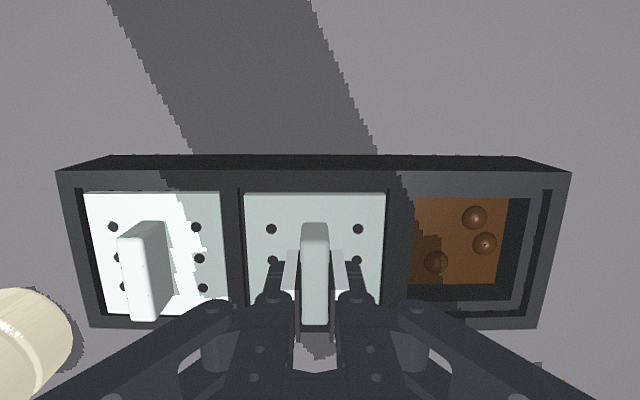

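Seated by sight (left and middle covers inside the rim). Release and press.

```bash
python3 -m creep '[0.045,0,0,0.001,0,0,0, 0.045,0,0,0,0,0,0,0.045,0,0,0.03,0,0,0,0,0,0,0.02,0,0,0,0,0,0,0,0,0,0]'; python3 -m creep '[0,-0.002,0,0,0,0,0,0,0,0,0,0,0,0,0,0,0,-0.02,0,0,0,0,0,0,-0.013,0,0,0,0,0,0,-0.002,0,0,0]'
```

```text
time_s: 14.6
ee_pos: [631.1, 212.6, 103.3]
eef_rot: [0.002, 0.074, 0.997, 0.001]
contact_force: [0.7, -1.4, 0.0]
grip_width: 16.9
time_s: 15.1
ee_pos: [626.7, 212.1, 68.9]
eef_rot: [-0.001, 0.074, 0.997, 0.0]
contact_force: [-23.8, -7.6, 55.1]
grip_width: -0.2
```

```bash
python3 -m creep '[0,0,0,0.045,0,0,0.05, 0.06,0,0,0.045,0,0,0.14,0.06,-0.038,0.028,0.01,0,0,0.14,0.06,-0.038,0.028,0.01,0,0,0.14,0.06,-0.038,0.028,0,0,0,0.14]'; python3 -m creep '[0.06,-0.038,0.028,0,0,0,0.14,0.06,-0.038,0.028,0,0,0,0.05,0.06,-0.039,0.026,0,0,0,0,0.06,0,0,0,0,0,0,0.06,0,0,0,0,0,0]'; python3 -m creep '[0.06,0,0,0,0,0,0]'; python3 - <<'E'
from h import *
s=st(); print(ang(s)[0]); im,m=snap('wrist','w10')
q,f=fit(im,m,lambda c:c.max(2)>115,COV,(398,378,.65),S=3,pad=25); print(q.round(3),f); draw(im,m,COV,q,0); cv2.imwrite('pics/o10.png',im)
E
```

```text
time_s: 15.6
ee_pos: [512.2, 296.9, 175.9]
eef_rot: [0.0, -0.231, 0.973, 0.0]
contact_force: [1.1, 1.7, -0.5]
grip_width: 58.1
time_s: 16.1
ee_pos: [397.0, 378.5, 174.4]
eef_rot: [-0.001, -0.321, 0.947, -0.0]
contact_force: [0.1, -1.1, -0.6]
grip_width: 60.2
time_s: 16.2
ee_pos: [399.0, 377.0, 174.6]
eef_rot: [-0.0, -0.319, 0.948, -0.001]
contact_force: [0.6, 0.4, -0.4]
grip_width: 59.8
t 16.2 p [399.  377.  174.6] q [-4.000e-04 -3.192e-01  9.477e-01 -5.000e-04] F [ 0.6  0.4 -0.4] w 59.8
2.220588752148446
[397.733 378.565   0.639] 0.07003176844334624
```

View pics/o10.png

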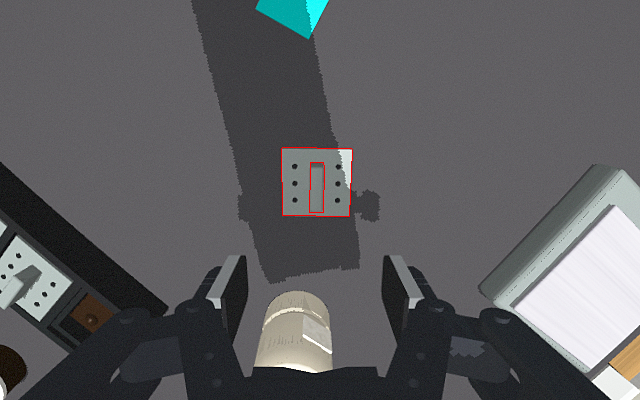

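```bash
python3 -m creep '[0.05,-0.001,0.0015,-0.045,0,0,-0.01, 0.05,0,0,-0.045,0,0,0,0.05,0,0,-0.04,0,0,0,0.05,0,0,-0.025,0,0,0,0.05,0,0,-0.009,0,0,0]'; python3 -m creep '[0.05,0,0,-0.001,0,0,0,0.005,0,0,0,0,0,0,0.005,0,0,0,0,0,0,0.005,0,0,0,0,0,0,0.005,0,0,0,0,0,0]'; python3 - <<'E'
from h import *
s=st(); print(ang(s)[0])
E
```

```text
time_s: 16.75
ee_pos: [396.9, 377.0, 8.2]
eef_rot: [-0.002, -0.314, 0.949, -0.001]
contact_force: [0.4, -1.6, 0.5]
grip_width: 49.9
time_s: 17.25
ee_pos: [398.2, 380.4, 12.0]
eef_rot: [0.001, -0.315, 0.949, 0.001]
contact_force: [-0.7, -0.5, 7.7]
grip_width: 11.0
t 17.25 p [398.2 380.4  12. ] q [ 1.300e-03 -3.151e-01  9.491e-01  6.000e-04] F [-0.7 -0.5  7.7] w 11.0
2.2118544515408716
```

```bash
python3 -m creep '[0.005,0,0,0.045,0,0,-0.09, 0.005,0,-0.02,0.045,0,0,-0.14,0.005,0.044,-0.018,0.01,0,0,-0.14,0.005,0.045,-0.018,0,0,0,-0.14,0.005,0.045,-0.018,0,0,0,-0.14]'; python3 -m creep '[0.005,0.045,-0.01,0,0,0,-0.14,0.005,0.045,-0.009,0,0,0,0,0.005,0.016,0,0,0,0,0,0.005,0,0,0,0,0,0,0.005,0,0,0,0,0,0]'; python3 -m creep '[0.005,0,0,0,0,0,0]'; python3 - <<'E'
from h import *
s=st(); a=ang(s)[0]; print(a);im,m=snap('wrist','w11')
p=s['ee_pos']; draw(im,m,[box(-32,32,-32,32,5,5)],(p[0],p[1],a-np.pi/2),p[2]-11)
for k in (-76,0,76): draw(im,m,[box(-34,34,k-34,k+34,46,46)],(626.7,212.5,-.149),0,(0,255,0))
cv2.imwrite('pics/o11.png',im)
E
```

```text
time_s: 17.75
ee_pos: [533.1, 305.3, 112.3]
eef_rot: [0.001, 0.007, 1.0, 0.001]
contact_force: [0.5, -0.3, -0.7]
grip_width: 11.2
time_s: 18.25
ee_pos: [636.7, 286.9, 110.2]
eef_rot: [-0.0, 0.074, 0.997, 0.0]
contact_force: [-1.2, -0.8, -0.1]
grip_width: 11.1
time_s: 18.35
ee_pos: [636.0, 287.5, 110.5]
eef_rot: [-0.0, 0.074, 0.997, 0.0]
contact_force: [-0.4, 0.5, -0.5]
grip_width: 10.6
t 18.35 p [636.  287.5 110.5] q [-4.000e-04  7.370e-02  9.973e-01  2.000e-04] F [-0.4  0.5 -0.5] w 10.6
1.4233598708411883
```

View pics/o11.png

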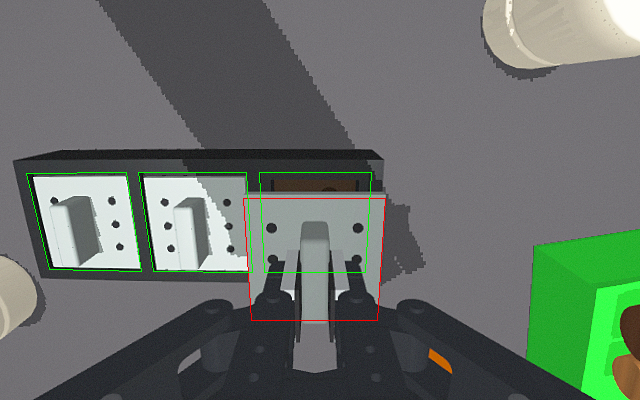

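```bash
python3 -m creep '[0.005,0.003,0.0003,-0.025,0,0,0, 0.005,0,0,-0.02,0,0,0,0.005,0,0,0,0,0,0,0.005,0,0,0,0,0,0]'; python3 -m creep '[0.005,0,0,-0.005,0,0,0,0.005,0,0,-0.004,0,0,0,0.005,0,0,-0.004,0,0,0,0.005,0,0,-0.003,0,0,0,0.005,0,0,0,0,0,0]'; python3 - <<'E'
from h import *
s=st(); print(ang(s)[0]);snap('wrist','w12')
E
```

```text
time_s: 18.8
ee_pos: [639.6, 287.4, 65.9]
eef_rot: [-0.0, 0.074, 0.997, 0.0]
contact_force: [0.1, 0.5, -1.1]
grip_width: 11.0
time_s: 19.3
ee_pos: [640.4, 287.1, 52.0]
eef_rot: [0.0, 0.074, 0.997, 0.0]
contact_force: [-9.2, -4.6, 19.0]
grip_width: 11.3
t 19.3 p [640.4 287.1  52. ] q [2.000e-04 7.440e-02 9.972e-01 4.000e-04] F [-9.2 -4.6 19. ] w 11.3
1.4218713396183047
```

View pics/w12.png

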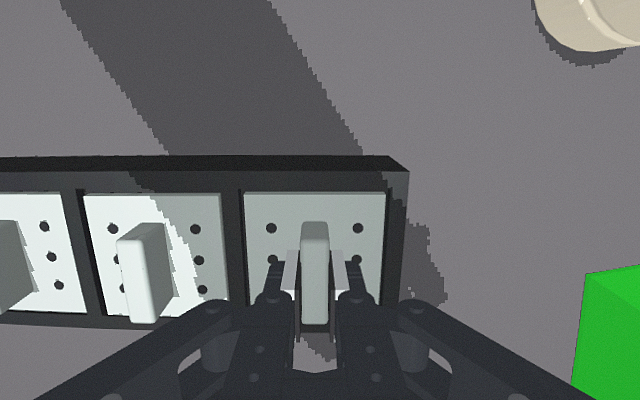

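```bash
python3 -m creep '[0.045,0,0,0.001,0,0,0, 0.045,0,0,0,0,0,0,0.045,0,0,0.03,0,0,0,0,0,0,0.02,0,0,0,0,0,0,0,0,0,0]'; python3 -m creep '[0,-0.002,0,0,0,0,0,0,0,0,0,0,0,0,0,0,0,-0.02,0,0,0,0,0,0,-0.013,0,0,0,0,0,0,-0.002,0,0,0]'
```

```text
time_s: 19.85
ee_pos: [642.1, 287.6, 103.6]
eef_rot: [0.002, 0.074, 0.997, 0.001]
contact_force: [0.2, -0.4, 0.8]
grip_width: 16.4
time_s: 20.35
ee_pos: [637.8, 286.8, 68.9]
eef_rot: [-0.001, 0.074, 0.997, 0.0]
contact_force: [-21.3, -8.6, 49.6]
grip_width: -0.0
```

```bash
python3 -m creep '[0,0,0,0.045,0,0,0, 0,-0.01,-0.02,0.04,0,0,0,0.06,-0.023,-0.041,0.01,0,0,0,0.06,-0.023,-0.041,0.01,0,0,0.05,0.06,-0.023,-0.041,0,0,0,0.05]'; python3 -m creep '[0.06,-0.023,-0.041,0,0,0,0.05,0.06,-0.023,-0.041,0,0,0,0.05,0.06,-0.023,-0.041,0,0,0,0.05,0.06,-0.023,-0.041,0,0,0,0.05,0.06,-0.023,-0.041,0,0,0,0.05]'; python3 -m creep '[0.06,-0.023,-0.036,0,0,0,0.03,0.06,0,0,0,0,0,0,0.06,0,0,0,0,0,0,0.06,0,0,0,0,0,0]'; python3 - <<'E'
from h import *
s=st(); print(ang(s)[0],s['qpos'].round(2)); im,m=snap('wrist','w13')
q,f=fit(im,m,lambda c:c.max(2)>115,SCR,(437,-92,.226),S=3,pad=25); print(q.round(3),f); draw(im,m,SCR,q,0); cv2.imwrite('pics/o13.png',im)
E
```

```text
time_s: 20.85
ee_pos: [558.5, 142.5, 170.6]
eef_rot: [0.0, 0.023, 1.0, 0.0]
contact_force: [1.7, -0.5, 1.1]
grip_width: 43.2
time_s: 21.35
ee_pos: [442.5, -62.5, 169.4]
eef_rot: [-0.001, -0.102, 0.995, 0.0]
contact_force: [1.1, -0.4, 0.8]
grip_width: 60.2
time_s: 21.75
ee_pos: [421.5, -96.2, 169.9]
eef_rot: [-0.0, -0.116, 0.993, 0.0]
contact_force: [-0.9, 0.5, -0.4]
grip_width: 59.8
t 21.75 p [421.5 -96.2 169.9] q [-3.000e-04 -1.159e-01  9.933e-01  0.000e+00] F [-0.9  0.5 -0.4] w 59.8
1.8030512937605034 [-0.25 -0.09  0.36  2.06  0.03  1.17  1.89]
[ 4.38251e+02 -9.10590e+01  2.21000e-01] 0.00999369766813718
```

View pics/o13.png

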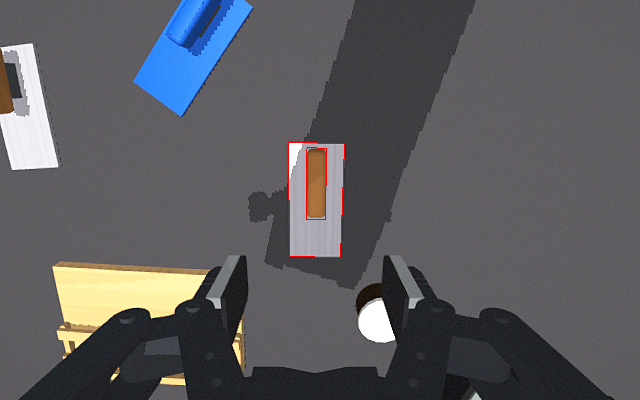

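```bash
python3 -m creep '[0.05,-0.001,0.0012,-0.045,0,0,-0.01, 0.05,0,0,-0.045,0,0,0,0.05,0,0,-0.038,0,0,0,0.05,0,0,-0.02,0,0,0,0.05,0,0,-0.009,0,0,0]' 60; python3 -m creep '[0.05,0,0,-0.001,0,0,0,0.005,0,0,0,0,0,0,0.005,0,0,0,0,0,0,0.005,0,0,0,0,0,0,0.005,0,0,0,0,0,0]'; python3 - <<'E'
from h import *
s=st(); print(ang(s)[0])
E
```

```text
time_s: 22.3
ee_pos: [419.1, -94.9, 11.0]
eef_rot: [-0.002, -0.111, 0.994, 0.0]
contact_force: [-0.1, 0.7, -0.5]
grip_width: 50.0
time_s: 22.8
ee_pos: [421.5, -95.9, 13.6]
eef_rot: [0.001, -0.11, 0.994, -0.0]
contact_force: [-0.5, 0.5, 6.7]
grip_width: 14.9
t 22.8 p [421.5 -95.9  13.6] q [ 0.0013 -0.1104  0.9939 -0.    ] F [-0.5  0.5  6.7] w 14.9
1.792086870208409
```

```bash
python3 -m creep '[0.005,0,0,0.045,0,0,0, 0.005,0.02,-0.03,0.015,0,0,-0.046,0.005,0.032,-0.03,0,0,0,0,0.005,0.032,-0.03,0,0,0,0,0.005,0,0,0,0,0,0]'; python3 -m creep '[0.005,0,0,0,0,0,0,0.005,0,0,0,0,0,0,0.005,0,0,0,0,0,0]'; python3 - <<'E'
from h import *
s=st(); a=ang(s)[0]; print(a);im,m=snap('wrist','w14')
p=s['ee_pos']; th=a-np.pi/2; o=p[:2]+18*np.array([np.cos(th),np.sin(th)])
cv2.imwrite('pics/w14b.png',im)
draw(im,m,[box(-55,55,-25,25,4,4)],(o[0],o[1],th),p[2]-12.5)
draw(im,m,RACK,(601.5,-231.5,.175),0,(0,255,0))
cv2.imwrite('pics/o14.png',im)
E
```

```text
time_s: 23.3
ee_pos: [507.5, -190.0, 73.1]
eef_rot: [0.001, -0.086, 0.996, -0.002]
contact_force: [-0.2, 0.2, -1.0]
grip_width: 15.2
time_s: 23.6
ee_pos: [503.7, -185.0, 72.4]
eef_rot: [0.0, -0.088, 0.996, 0.0]
contact_force: [-0.0, -0.1, -1.5]
grip_width: 15.3
t 23.6 p [ 503.7 -185.    72.4] q [ 0.000e+00 -8.790e-02  9.961e-01  4.000e-04] F [-0.  -0.1 -1.5] w 15.3
1.7468814568336823
```

View pics/o14.png

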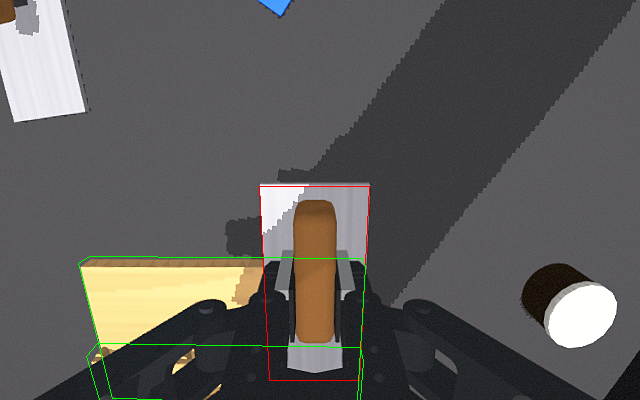

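View pics/w14b.png

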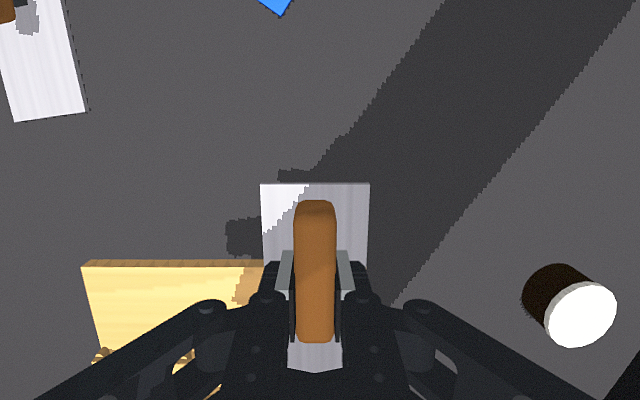

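```bash
python3 -m creep '[0.005,0.001,-0.001,-0.025,0,0,0, 0.005,0,0,-0.015,0,0,0,0.005,0,0,-0.003,0,0,0,0.005,0,0,0,0,0,0,0.005,0,0,0,0,0,0]'; python3 -m creep '[0.005,0,0,-0.002,0,0,0,0.005,0,0,0,0,0,0]'
```

```text
time_s: 24.15
ee_pos: [505.6, -187.0, 29.9]
eef_rot: [0.0, -0.087, 0.996, -0.0]
contact_force: [-0.1, 0.4, -1.0]
grip_width: 15.4
time_s: 24.35
ee_pos: [505.5, -187.0, 27.6]
eef_rot: [0.0, -0.087, 0.996, -0.0]
contact_force: [-0.0, 0.0, -2.2]
grip_width: 15.4
```

```bash
python3 -m creep '[0.005,0,0.0013,-0.0015,0,0,0,0.005,0.0118,0.0021,0,0,0,0,0.005,0.0118,0.0021,0,0,0,0,0.005,0.0118,0.0021,0,0,0,0,0.005,0,0,0,0,0,0]'; python3 - <<'E'
from h import *
s=st(); a=ang(s)[0]; th=a-np.pi/2; p=s['ee_pos']; o=p[:2]+18*np.array([np.cos(th),np.sin(th)])
d=o-np.array([596.6,-169.4]); print('slot frame',d@[.985,.174],d@[-.174,.985],th)
im,m=snap('wrist','w15')
E
```

```text
time_s: 24.85
ee_pos: [542.9, -178.4, 25.8]
eef_rot: [0.001, -0.088, 0.996, -0.0]
contact_force: [0.9, 0.6, -1.5]
grip_width: 15.3
t 24.85 p [ 542.9 -178.4   25.8] q [ 5.000e-04 -8.840e-02  9.961e-01 -2.000e-04] F [ 0.9  0.6 -1.5] w 15.3
slot frame -36.471220042798734 0.5377566412853368 0.17710725534290672
```

View pics/w15.png

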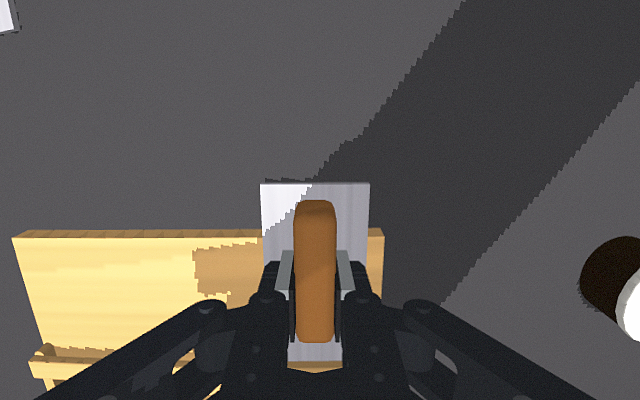

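```bash
python3 -m creep '[0.005,0.0098,0.0017,0,0,0,0,0.005,0.0098,0.0017,0,0,0,0,0.005,0.0039,0.0007,0,0,0,0,0.005,0.002,0.0003,0,0,0,0,0.005,0,0,0,0,0,0]'; python3 - <<'E'
from h import *
s=st(); a=ang(s)[0]; th=a-np.pi/2; p=s['ee_pos']; o=p[:2]+18*np.array([np.cos(th),np.sin(th)])
d=o-np.array([596.6,-169.4]); print('slot frame',d@[.985,.174],d@[-.174,.985],th)
E
```

```text
time_s: 25.4
ee_pos: [566.3, -174.9, 25.8]
eef_rot: [0.0, -0.088, 0.996, -0.0]
contact_force: [0.4, -0.3, -0.9]
grip_width: 15.2
t 25.4 p [ 566.3 -174.9   25.8] q [ 1.000e-04 -8.750e-02  9.962e-01 -1.000e-04] F [ 0.4 -0.3 -0.9] w 15.2
slot frame -12.763562840321049 -0.13188707588040288 0.17529624657136056
```

```bash
python3 -m creep '[0.005,0.002,0.0003,0,0,0,0,0.005,0.002,0.0003,0,0,0,0,0.005,0,0,0,0,0,0]'
```

```text
time_s: 25.7
ee_pos: [570.0, -174.5, 25.8]
eef_rot: [-0.0, -0.087, 0.996, -0.0]
contact_force: [-1.1, -0.3, 1.2]
grip_width: 15.0
```

```bash
python3 -m creep '[0.005,0,0,-0.002,0,0,0,0.005,0,0,0,0,0,0,0.035,0,0,0,0,0,0,0.035,0,0,0,0,0,0,0.035,0,0,0.03,0,0,0]'; python3 -m creep '[0.05,0,0,0.045,0,0,0,0.06,-0.02,0,0.045,0,0,0,0.06,-0.03,0,0.03,0,0,0,0.06,0,0,0,0,0,0,0.06,0,0,0,0,0,0]';python3 -m creep '[0.06,0,0,0,0,0,0]'; python3 - <<'E'
from h import *
s=st(); print(ang(s)[0],s['qpos'].round(2)); im,m=snap('wrist','w16')
im,m=snap('top','t16'); cv2.imwrite('pics/t16c.png',cv2.resize(im[100:250,300:480],None,fx=4,fy=4,interpolation=cv2.INTER_CUBIC))
E
```

```text
time_s: 26.2
ee_pos: [567.6, -173.3, 50.6]
eef_rot: [-0.003, -0.088, 0.996, 0.001]
contact_force: [-0.4, 0.2, 0.3]
grip_width: 34.8
time_s: 26.7
ee_pos: [520.5, -174.2, 174.5]
eef_rot: [0.001, -0.087, 0.996, 0.0]
contact_force: [-0.4, -0.2, -0.5]
grip_width: 59.9
time_s: 26.8
ee_pos: [520.2, -173.8, 172.8]
eef_rot: [-0.0, -0.088, 0.996, 0.0]
contact_force: [-0.2, -0.4, -0.4]
grip_width: 59.8
t 26.8 p [ 520.2 -173.8  172.8] q [-5.000e-04 -8.780e-02  9.961e-01  2.000e-04] F [-0.2 -0.4 -0.4] w 59.8
1.7466281996444621 [-0.18  0.17  0.47  1.81 -0.08  1.18  2.07]
```

View pics/w16.png

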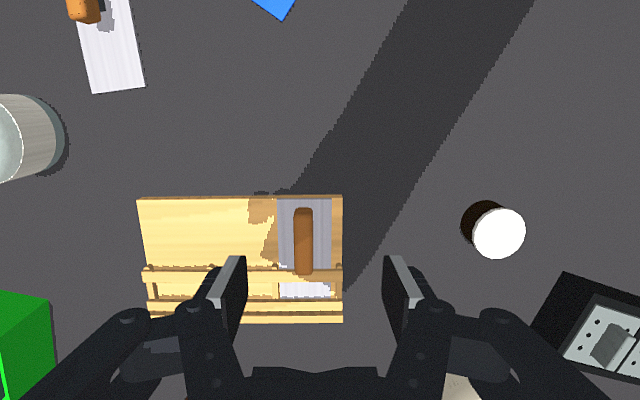

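View pics/t16c.png

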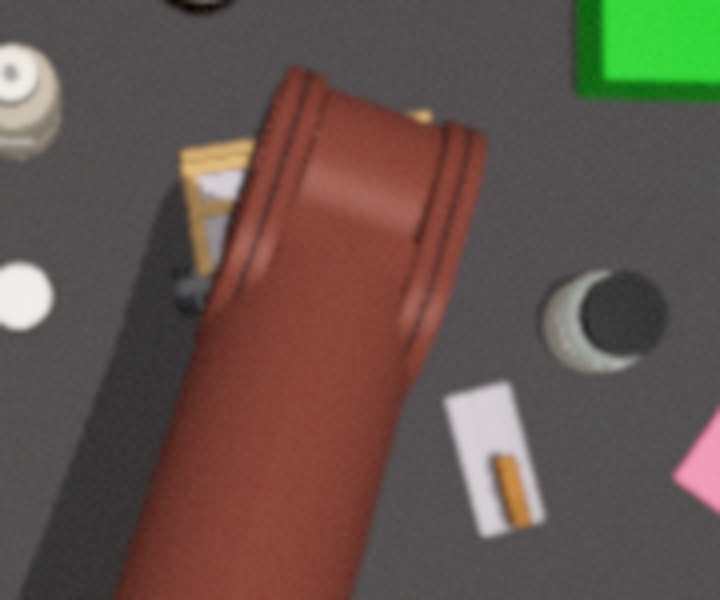

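```bash
python3 -m creep '[0.06,-0.021,-0.034,0,0,0,0.02,0.06,-0.021,-0.035,0,0,0,0.02,0.06,-0.021,-0.035,0,0,0,0.02,0.06,-0.021,-0.035,0,0,0,0.02,0.06,-0.021,-0.035,0,0,0,0.02]'; python3 -m creep '[0.06,-0.022,-0.033,0,0,0,0.015,0.06,0,0,0,0,0,0,0.06,0,0,0,0,0,0,0.06,0,0,0,0,0,0]'; python3 - <<'E'
from h import *
s=st(); print(ang(s)[0],s['qpos'].round(2)); im,m=snap('wrist','w17')
q,f=fit(im,m,lambda c:c.max(2)>115,SCR,(414.5,-374.6,.29),S=3,pad=25); print(q.round(3),f); draw(im,m,SCR,q,0); cv2.imwrite('pics/o17.png',im)
print('grip',q[:2]-20*np.array([np.cos(q[2]),np.sin(q[2])]))
im,m=snap('top','t17'); cv2.imwrite('pics/t17c.png',cv2.resize(im[100:250,190:420],None,fx=3.4,fy=3.4,interpolation=cv2.INTER_CUBIC))
E
```

```text
time_s: 27.4
ee_pos: [414.2, -349.4, 172.8]
eef_rot: [-0.001, -0.138, 0.99, 0.0]
contact_force: [1.4, 0.0, -0.1]
grip_width: 60.0
time_s: 27.8
ee_pos: [393.9, -380.3, 173.0]
eef_rot: [-0.001, -0.146, 0.989, 0.0]
contact_force: [0.6, 0.2, 0.9]
grip_width: 60.2
t 27.8 p [ 393.9 -380.3  173. ] q [-5.000e-04 -1.457e-01  9.893e-01  4.000e-04] F [0.6 0.2 0.9] w 60.2
1.8631698247947779 [ 0.14  0.18  0.61  1.82 -0.11  1.18  2.65]
[ 4.13228e+02 -3.73978e+02  2.76000e-01] 0.011693445082897158
grip [ 393.98505182 -379.42685321]
```

View pics/o17.png

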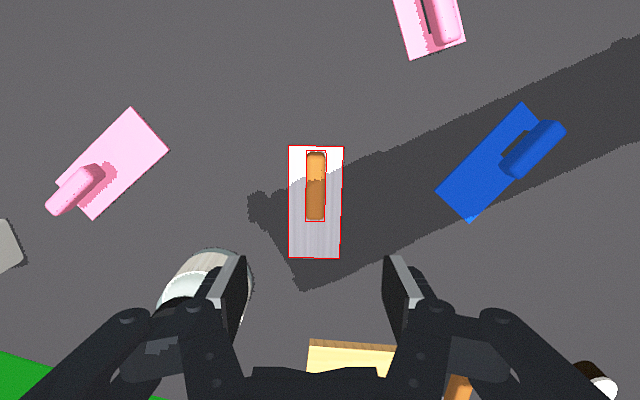

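View pics/t17c.png

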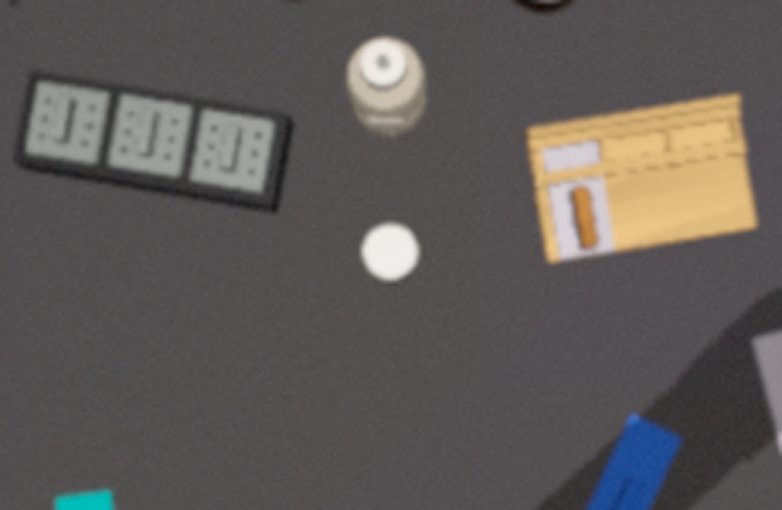

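```bash
for i in 1; do python3 -m creep '[0.06,0,0,0,0,0,-0.148,0.06,0,0,0,0,0,-0.148,0.06,0,0,0,0,0,-0.148,0.06,0,0,0,0,0,-0.148,0.06,0,0,0,0,0,-0.148]'; done; python3 -m creep '[0.06,0,0,0,0,0,-0.148,0.06,0,0,0,0,0,-0.148,0.06,0,0,0,0,0,-0.148,0.06,0,0,0,0,0,-0.148,0.06,0,0,0,0,0,-0.148]'; python3 - <<'E'
from h import *
s=st(); print(ang(s)[0],s['qpos'].round(2))
E
```

```text
time_s: 28.4
ee_pos: [394.0, -380.3, 173.7]
eef_rot: [-0.0, 0.225, 0.974, 0.0]
contact_force: [-0.9, 0.1, 0.1]
grip_width: 59.6
time_s: 28.9
ee_pos: [394.1, -380.3, 173.7]
eef_rot: [-0.0, 0.562, 0.827, 0.0]
contact_force: [0.8, 0.1, -0.1]
grip_width: 60.3
t 28.9 p [ 394.1 -380.3  173.7] q [-1.000e-04  5.619e-01  8.272e-01  1.000e-04] F [ 0.8  0.1 -0.1] w 60.3
0.3774250425858008 [-0.01  0.2   0.79  1.82 -0.15  1.18  1.21]
```

```bash
python3 -m creep '[0.06,0,0,0,0,0,-0.148,0.06,0,0,0,0,0,-0.148,0.06,0,0,0,0,0,-0.148,0.06,0,0,0,0,0,-0.148,0.06,0,0,0,0,0,-0.148]'; python3 -m creep '[0.06,0,0,0,0,0,-0.148,0.06,0,0,0,0,0,-0.148,0.06,0,0,0,0,0,-0.148,0.06,0,0,0,0,0,-0.148,0.06,0,0,0,0,0,-0.148]'; python3 -m creep '[0.06,0,0,0,0,0,-0.148,0.06,0,0,0,0,0,-0.044,0.06,0,0,0,0,0,0,0.06,0,0,0,0,0,0]'; python3 - <<'E'
from h import *
s=st(); print(ang(s)[0],s['qpos'].round(2)); im,m=snap('wrist','w18')
q,f=fit(im,m,lambda c:c.max(2)>115,SCR,(413.5,-374,.276),S=3,pad=25); print(q.round(3),f); draw(im,m,SCR,q,0); cv2.imwrite('pics/o18.png',im)
print('grip',q[:2]-20*np.array([np.cos(q[2]),np.sin(q[2])]))
E
```

```text
time_s: 29.4
ee_pos: [394.1, -380.3, 173.7]
eef_rot: [-0.0, 0.823, 0.568, 0.0]
contact_force: [0.5, -0.8, 0.5]
grip_width: 59.9
time_s: 29.9
ee_pos: [394.1, -380.3, 173.7]
eef_rot: [-0.0, 0.973, 0.232, 0.0]
contact_force: [0.1, 0.8, 0.5]
grip_width: 60.1
time_s: 30.3
ee_pos: [393.8, -380.6, 173.7]
eef_rot: [-0.0, 0.99, 0.141, -0.0]
contact_force: [-0.4, 0.8, -1.1]
grip_width: 60.2
t 30.3 p [ 393.8 -380.6  173.7] q [-1.000e-04  9.900e-01  1.412e-01 -0.000e+00] F [-0.4  0.8 -1.1] w 60.2
-1.2875483965714691 [-0.23  0.27  1.07  1.83 -0.25  1.19 -0.36]
[ 4.13539e+02 -3.74127e+02  2.76000e-01] 0.01757017697844021
grip [ 394.29547123 -379.57390794]
```

View pics/o18.png

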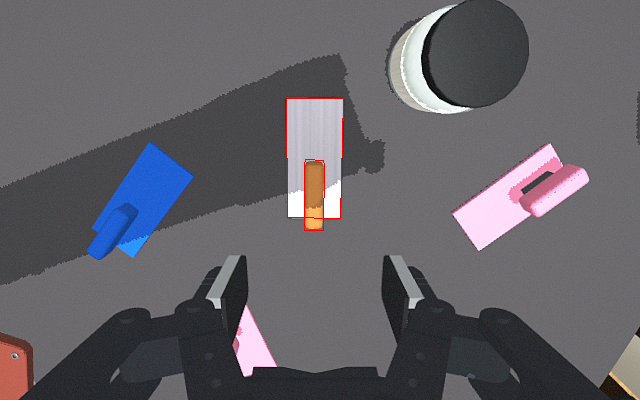

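```bash
python3 -m creep '[0.05,0.0005,0.001,-0.045,0,0,-0.007, 0.05,0,0,-0.045,0,0,0,0.05,0,0,-0.04,0,0,0,0.05,0,0,-0.021,0,0,0,0.05,0,0,-0.009,0,0,0]' 60; python3 -m creep '[0.05,0,0,-0.001,0,0,0,0.005,0,0,0,0,0,0,0.005,0,0,0,0,0,0,0.005,0,0,0,0,0,0,0.005,0,0,0,0,0,0]'; python3 - <<'E'
from h import *
s=st(); print(ang(s)[0],s['qpos'].round(2))
E
```

```text
time_s: 30.85
ee_pos: [392.6, -379.3, 11.6]
eef_rot: [-0.001, 0.991, 0.137, -0.001]
contact_force: [0.4, -0.2, 0.2]
grip_width: 50.0
time_s: 31.35
ee_pos: [394.6, -380.9, 14.2]
eef_rot: [0.001, 0.991, 0.136, 0.001]
contact_force: [-1.2, 0.7, 7.6]
grip_width: 15.3
t 31.35 p [ 394.6 -380.9   14.2] q [6.000e-04 9.907e-01 1.361e-01 1.100e-03] F [-1.2  0.7  7.6] w 15.3
-1.297663807037389 [-0.05  0.49  0.9   1.97 -0.49  0.91 -0.19]
```

```bash
python3 -m creep '[0.005,0,0,0.045,0,0,0, 0.005,0.01,0.04,0.015,0,0,-0.03,0.005,0.03,0.036,0,0,0,-0.034,0.005,0.037,0.029,0,0,0,-0.034,0.005,0.037,0.024,0,0,0,0]'; python3 -m creep '[0.005,0.005,0.005,0,0,0,0,0.005,0,0,0,0,0,0,0.005,0,0,0,0,0,0,0.005,0,0,0,0,0,0]'; python3 - <<'E'
from h import *
s=st(); a=ang(s)[0]; print(a,s['qpos'].round(2));im,m=snap('wrist','w19')
p=s['ee_pos']; th=a+np.pi/2; o=p[:2]+20*np.array([np.cos(th),np.sin(th)])
d=o-np.array([607.4,-230.5]); print('slot frame',d@[.985,.174],d@[-.174,.985],th)
cv2.imwrite('pics/w19b.png',im)
draw(im,m,[box(-55,55,-25,25,4,4)],(o[0],o[1],th),p[2]-12.5)
draw(im,m,RACK,(601.5,-231.5,.175),0,(0,255,0))
cv2.imwrite('pics/o19.png',im)
E
```

```text
time_s: 31.85
ee_pos: [509.5, -248.8, 73.8]
eef_rot: [-0.001, 0.996, 0.087, 0.001]
contact_force: [0.8, -0.1, -1.5]
grip_width: 15.1
time_s: 32.25
ee_pos: [511.3, -247.7, 73.0]
eef_rot: [0.0, 0.996, 0.086, 0.0]
contact_force: [-0.8, 0.1, -1.4]
grip_width: 15.1
t 32.25 p [ 511.3 -247.7   73. ] q [0.     0.9963 0.086  0.    ] F [-0.8  0.1 -1.4] w 15.1
-1.3985788009316216 [-0.41  0.46  0.97  1.88 -0.44  1.03 -0.65]
slot frame -77.62162784575588 -0.3014099195259721 0.172217525863275
```

View pics/o19.png

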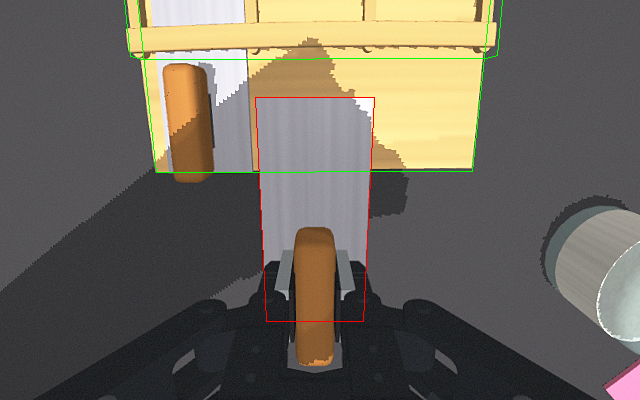

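```bash
python3 -m creep '[0.005,0.001,0,-0.025,0,0,0.003, 0.005,0,0,-0.015,0,0,0,0.005,0,0,-0.005,0,0,0,0.005,0,0,0,0,0,0,0.005,0,0,-0.001,0,0,0]'; python3 -m creep '[0.005,0,0,0,0,0,0,0.005,0,0,0,0,0,0]'; python3 - <<'E'
from h import *
s=st(); a=ang(s)[0]; p=s['ee_pos']; th=a+np.pi/2; o=p[:2]+20*np.array([np.cos(th),np.sin(th)])
d=o-np.array([607.4,-230.5]); print('slot frame',d@[.985,.174],d@[-.174,.985],th)
im,m=snap('wrist','w20')
E
```

```text
time_s: 32.8
ee_pos: [513.7, -246.9, 27.2]
eef_rot: [0.0, 0.996, 0.088, 0.0]
contact_force: [-0.2, -0.3, -1.0]
grip_width: 15.0
time_s: 33.0
ee_pos: [513.9, -246.4, 27.2]
eef_rot: [0.0, 0.996, 0.089, 0.0]
contact_force: [0.1, -0.6, -1.1]
grip_width: 15.1
t 33.0 p [ 513.9 -246.4   27.2] q [1.000e-04 9.961e-01 8.880e-02 3.000e-04] F [ 0.1 -0.6 -1.1] w 15.1
slot frame -74.91090811852334 0.6484421789214914 0.17776329964899062
```

View pics/w20.png

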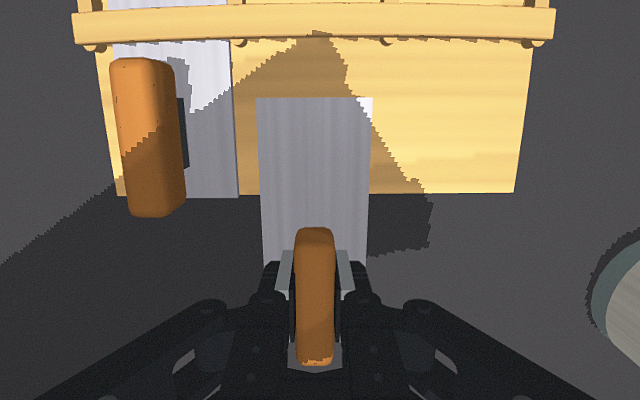

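```bash
python3 -m creep '[0.005,0.0118,0.0019,-0.001,0,0,0,0.005,0.0118,0.0019,0,0,0,0,0.005,0.0118,0.0019,0,0,0,0,0.005,0,0,0,0,0,0,0.005,0,0,0,0,0,0]'; python3 - <<'E'
from h import *
s=st(); a=ang(s)[0]; p=s['ee_pos']; th=a+np.pi/2; o=p[:2]+20*np.array([np.cos(th),np.sin(th)])
d=o-np.array([607.4,-230.5]); print('slot frame',d@[.985,.174],d@[-.174,.985],th)
im,m=snap('wrist','w21')
E
```

```text
time_s: 33.55
ee_pos: [550.9, -240.4, 26.3]
eef_rot: [0.0, 0.996, 0.089, 0.001]
contact_force: [2.4, 0.1, 3.8]
grip_width: 15.2
t 33.55 p [ 550.9 -240.4   26.3] q [3.00e-04 9.96e-01 8.93e-02 1.10e-03] F [2.4 0.1 3.8] w 15.2
slot frame -37.31427874766964 0.1949093278594967 0.1789070694070125
```

View pics/w21.png

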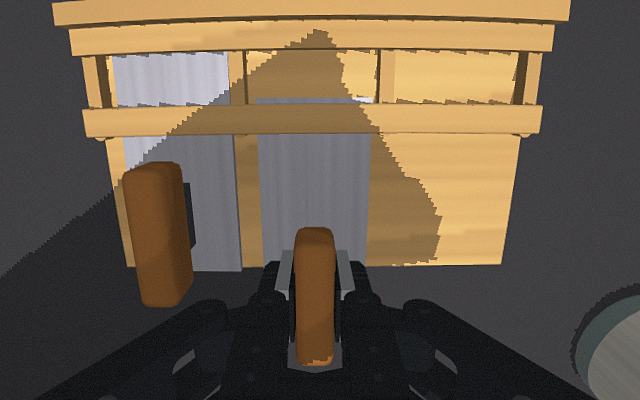

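Blade is in the middle slot, centred. Continue the remaining ~27 mm.

```bash
python3 -m creep '[0.005,0.0098,0.0017,0,0,0,0,0.005,0.0098,0.0017,0,0,0,0,0.005,0.0059,0.001,0,0,0,0,0.005,0,0,0,0,0,0,0.005,0,0,0,0,0,0]'; python3 - <<'E'
from h import *
s=st(); a=ang(s)[0]; p=s['ee_pos']; th=a+np.pi/2; o=p[:2]+20*np.array([np.cos(th),np.sin(th)])
d=o-np.array([607.4,-230.5]); print('slot frame',d@[.985,.174],d@[-.174,.985],th)
im,m=snap('wrist','w22')
E
```

```text
time_s: 34.1
ee_pos: [574.1, -237.2, 26.3]
eef_rot: [0.0, 0.996, 0.088, -0.0]
contact_force: [-1.4, -1.8, 6.8]
grip_width: 15.1
t 34.1 p [ 574.1 -237.2   26.3] q [ 3.000e-04  9.961e-01  8.820e-02 -1.000e-04] F [-1.4 -1.8  6.8] w 15.1
slot frame -13.941290380041695 -0.7645354106401994 0.17672614244613527
```

View pics/w22.png

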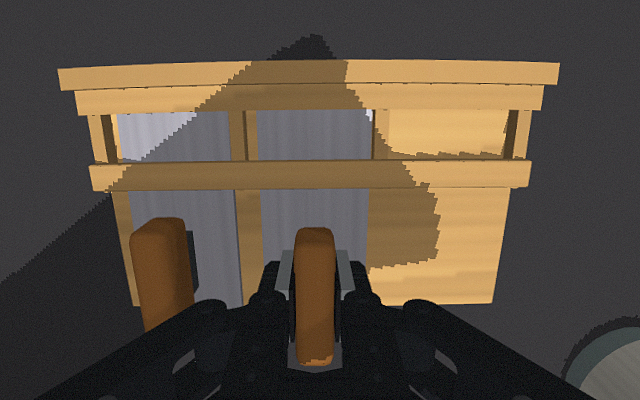

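```bash
python3 -m creep '[0.005,0.0025,0.0005,0,0,0,0,0.005,0.002,0.0004,0,0,0,0,0.005,0,0,0,0,0,0,0.005,0,0,0,0,0,0]';  python3 -m creep '[0.005,0,0,-0.001,0,0,0,0.035,0,0,0,0,0,0,0.035,0,0,0,0,0,0,0.035,0,0,0.03,0,0,0,0.05,0,0,0.045,0,0,0]'; python3 -m creep '[0.05,-0.02,0,0.045,0,0,0,0.06,-0.045,0,0.03,0,0,0,0.06,-0.045,0,0.03,0,0,0,0.06,-0.04,0,0.02,0,0,0,0.06,0,0,0,0,0,0]'; python3 -m creep '[0.06,0,0,0,0,0,0,0.06,0,0,0,0,0,0]';python3 - <<'E'
from h import *
s=st(); 
im,m=snap('wrist','w23'); i2,m2=snap('top','t23'); i3,m3=snap('scene','s23')
for n,i in(('A',(587,-171,.175)),('B',(597.5,-232,.175))): pass
d=im.copy(); draw(d,m,RACK,(601.5,-231.5,.175),0,(0,255,0)); 
e=np.array([.985,.174]);
for c in((596.6,-169.4),(607.4,-230.5)): draw(d,m,SCR,(*(np.array(c)-10*e),.175),12)
cv2.imwrite('pics/o23.png',d)
cv2.imwrite('pics/t23c.png',cv2.resize(i2[100:250,190:460],None,fx=2.9,fy=2.9,interpolation=cv2.INTER_CUBIC))
E
```

```text
time_s: 34.55
ee_pos: [577.5, -236.7, 26.3]
eef_rot: [0.0, 0.996, 0.088, -0.001]
contact_force: [-6.0, 0.0, 9.7]
grip_width: 15.2
time_s: 35.05
ee_pos: [577.1, -234.2, 97.9]
eef_rot: [-0.001, 0.996, 0.089, -0.003]
contact_force: [1.1, -0.2, 1.0]
grip_width: 48.6
time_s: 35.55
ee_pos: [444.3, -235.5, 219.1]
eef_rot: [-0.003, 0.996, 0.087, 0.004]
contact_force: [0.3, 0.2, -0.1]
grip_width: 60.1
time_s: 35.75
ee_pos: [447.3, -233.3, 216.5]
eef_rot: [0.0, 0.996, 0.089, -0.0]
contact_force: [0.2, -0.2, -0.4]
grip_width: 60.0
t 35.75 p [ 447.3 -233.3  216.5] q [ 3.00e-04  9.96e-01  8.94e-02 -4.00e-04] F [ 0.2 -0.2 -0.4] w 60.0
```

View pics/o23.png

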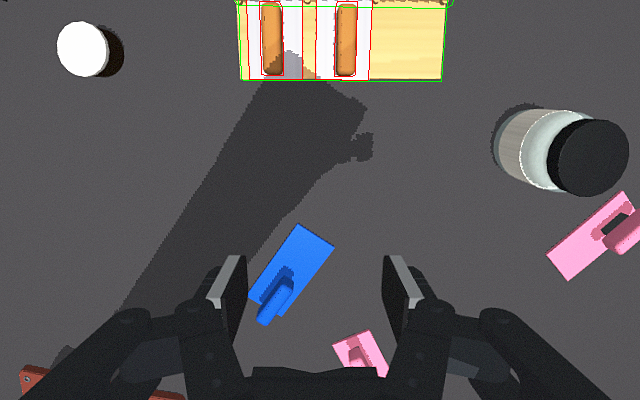

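View pics/t23c.png

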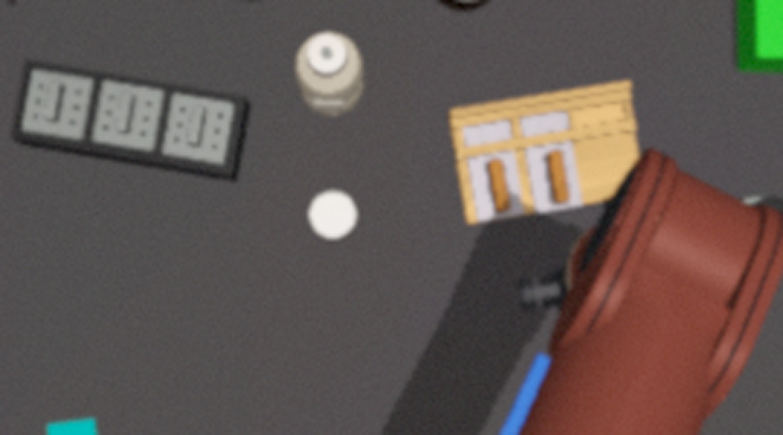

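View pics/s23.png

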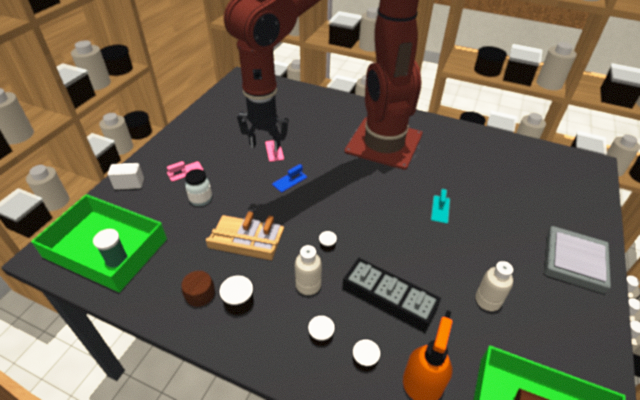

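```bash
python3 - <<'E'
from h import *
im,m=load('w23'); a=cv2.resize(im[0:100,225:460],None,fx=3.3,fy=3.3,interpolation=cv2.INTER_CUBIC)
im,m=load('s23'); b=cv2.resize(im[205:265,200:295],(775,490)[:2],interpolation=cv2.INTER_CUBIC)
cv2.imwrite('pics/z1.png',a); cv2.imwrite('pics/z2.png',b)
E
```

```text
(no output)
```

View pics/z1.png

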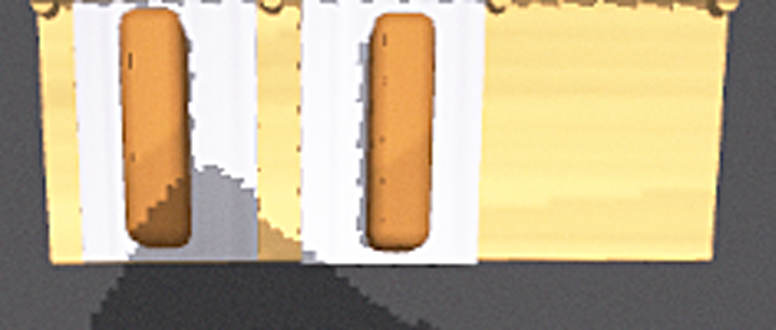

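View pics/z2.png

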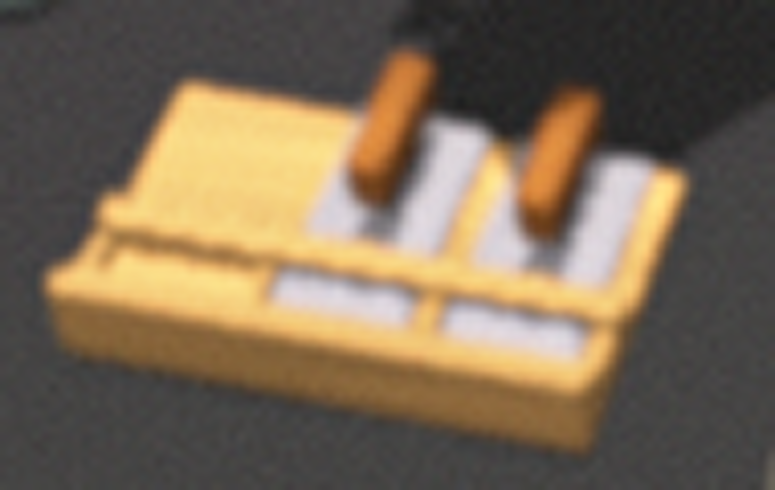

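```bash
python3 - <<'E'
from h import *
print(r.finish_job()); st()
E
```

```text
the job is handed in; nothing more can be done
None
the job is handed in; nothing more can be done
```

I finished every part of the job and handed it in after about 36 s; the system gave no verdict.

- **Covers:** All three lie in their own compartments of the black tray. I pressed each one down, and each ridge top stopped at 68.8–68.9 mm, where a level, seated cover's should be 69 mm. The last wrist, top and scene pictures show all three flat inside the rim.
- **Caps:** I pushed both bottle caps down until they stopped at 141.8 mm with about 37–40 N; fully on is about 142 mm. I went by height and force here and did not check the caps separately in a picture.
- **Scrapers:** Only two scrapers were there, and each is in a slot of its own. By the arm's position their edges are about 45 mm in. The last pictures show both blades lined up with the slots and flush with the front of the shelf.
- **Other things:** The small tub, the jar and the coloured look-alikes were left alone. In the last pictures they stand where they did at the start.

**Disagreements:** The cameras differed by up to about 5 mm on where the tray stood. I used the wrist camera from directly above, and the covers then went in without jamming.

**Close call:** The last joint briefly read 2.65 rad, right at its limit, while hovering over the second scraper. I turned the gripper half round before picking it up.

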